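# Load the specimen chute and lock it with the snap hook

### The arm

A 6-joint arm with a two-finger parallel gripper is mounted at the origin on the work surface. World frame = base frame: x ahead of the robot, y to its left, z up, the work surface at z = 0. Lengths are in mm, angles in rad, forces in N, time in s.
With the tool pointing down it reaches from about 325 to 750 mm from the base axis. Payload 7.6 kg.
Tool frame: the origin (TCP) lies at the very end of the fingers, on their centre line; the grasp point (between the pads) lies 19 mm behind it (r.hold_point_z is the distance from the TCP to the grasp point, in mm); y points along the fingers, z is the direction in which the jaws open and shut, and the axes are right-handed (so a half turn about y gives the same grasp; the last joint's range is limited). The gripper opens to 85 mm and grips with 20 to 120 N. Pads are 22 mm wide; open, the fingers measure 114 mm over their backs; the gripper's body (76 mm by 85 mm) begins 54 mm behind the grasp point. The pads swing forward as they close: fully open they stand 13 mm farther back than shut.
Start: joints at [1.228, 0.052, 1.401, -0, 1.689, -0.07], TCP at [141.433, 505.611, 231.323] pointing down, gripper open.
Joint ranges: [-2.9, 2.9], [-0.91, 2.17], [0.12, 2.37], [-1.06, 4.2], [0.26, 2.73], [-2.93, 2.93]. Speed limits (rad/s): [2.57, 2.57, 3.01, 3.14, 3.14, 3.14].

### API

Orientations are given as a rotation vector (axis times angle).
In Python, from cell import r gives the robot as it stands.
- The arm moves only by the tool send_rows, never from a script. Its argument "plan" is a list of rows, each an object with "dp": the shift along the world's x, y, z in cm, a list of three; "rotation": the turn, a rotation vector about the world's x, y, z in degrees, a list of three. In form: [{"dp": [dx, dy, dz], "rotation": [ax, ay, az]}, ...]. A call has 1 to 20 rows; each row shifts and turns the commanded pose from where the row before left it; what a row does not reach is not made up. A row lasts 1/12 s, in which the tool goes at most 41.7 mm and 7.16 degrees, less where a joint would pass 70% of its speed; a pose out of reach is approached as far as the arm can. A call is refused whole if a number of a shift passes 4.17 or a number of a turn 7.16, either way. A call with a gripper value outside its range is refused whole. "gripper" is the closure, from -1 (fully open) to 1 (shut), so that 0 is half open, set as the call begins (left out, the last holds). The fingers move at their own pace and stop on an object; "force" is the grip in N (left out, the last holds). Time passes only in rows, so rows that do not move let the fingers close. It gives the time, the measured TCP pose, the force and the opening at its end, in the units of the state.
- r.get_obs(): the state, without advancing time (a new reading comes with each control period).
- r.capture(name): name is "scene" or "top" or "wrist"; returns the picture (384x512x3 uint8, red, green, blue); there is no depth.
- r.get_calibration(name): a dict with "camera_matrix" (3x3 intrinsics, pixels), "extrinsics" (4x4, takes a point from camera to world coordinates). Camera axes: x right, y down, z forward; pixel columns grow to the right and rows downward; lengths in mm; the calibration is good to about 2 mm. A picture is of the moment at which its call begins: read the wrist's pose just before it. get_calibration takes no time and is no camera call; for the wrist camera it gives the pose at the moment of the call.
- r.hand_in(): hands the job in, once; it reports no verdict.
The state is a dict: "time_s": time; "joints": joint angles; "joint_vel": joint speeds; "tau": joint torques, N m; "position": TCP position; "orientation": TCP orientation; "wrist_force": force on the tool from outside, world axes, zero at the start; "torque": the same for the moment, N m; "width": finger opening in mm.
Only numpy, scipy, OpenCV 4.12 (cv2) and the standard library are available. Lean on these libraries where they do the work, as an engineer would, in place of code of your own. Each camera call takes 0.05 s, during which the arm holds its last target.

### The job

Load every specimen block into the microscope's feed chute so that each lies flat on its back in the channel with its bronze find upwards. Then swing the retaining bar fully down across the chute, and lock it by pushing the snap hook down over the top of the staple that comes through the bar, until the staple is inside the hook and the gate has snapped shut; leave the hook there and leave the other things on the table alone.

Things in the scene. Friction and masses are not known exactly. Their poses are not given: they have to be found in the camera images.
- bed (a point): Mouth of the fixed feed chute: point on its flat floor, midway across, where a block is set down, 175 mm above the table. The floor slopes 50 degrees, down roughly away from the robot. Axes: x straight down the slope, y level across it, z square off the floor, up. Here the floor is 92 mm wide with no side walls (x from -35 to 22 mm), its upper edge at x = -35 mm open, nothing behind it.
- channel (a point): Point on the chute's floor 53 mm down the slope from the mouth (axes level and upright, x downhill): the channel begins here, 50 mm wide, walls 22 mm high, ending at a rubber stop 152 mm farther down. Low guides (10 mm) funnel in from 22 to 53 mm below the mouth, 77 to 50 mm apart. A block let go at the mouth slides down by itself to the stop or the block before it; four fit below the bar.
- bar (a joint): Steel retaining bar over the chute 38 mm below the mouth, rad: 0 = closed (level across the chute), 1.57 = upright, 1.95 = fully open, leaning outwards. Starts open; stays where it is near or past upright, falls shut by itself below about 0.9 rad. 8 mm thick, 16 mm wide up to 84 mm from the hinge, then a slotted end 30 mm wide; 148 mm long. Closed, the slot lies round the staple.
- bar_hinge (a point): Hinge of the bar (level axis at mid-thickness of the bar), at the chute's +y side, 160 mm above the table. Axes of this  x level, downhill; y level across the chute (same as the bed's y); z up. The bar closes by swinging from upright towards -y; closed, it reaches 148 mm along -y from here.
- eye_top (a point): Middle of the level top bar of the steel staple (a ring) fixed beside the chute on its -y side, 224 mm above the table. The top bar is round, 8 mm thick, runs along this point's y and is clear for 30 mm between the staple's legs; its centre is 64 mm above that of the closed retaining bar, so 56 mm is clear below it. Axes as at bar_hinge.
- hook_grip (a point): Centre of the handle of a loose steel snap hook (0.12 kg) that stands in a black rest, handle up. Handle 22 mm (x) x 12 (y) x 40 (z). Below it a loop in the x-z plane, of round 8 mm steel, 42 mm wide, 26 clear inside. From this point along z (mm): handle +20 to -20, inside of the loop's crown -27, gate -73, lower end -77. Only the gate closes the loop's lower end.
- gate (a joint): The hook's sprung gate, a 6 mm brass bar across the loop's lower end, hinged on the loop's -x leg, rad: 0 = shut, 1.45 = swung fully up into the loop; does not open outwards. It gives when the hook is pushed straight down over a bar (about 2 to 6 N) and snaps shut once that bar is some 36 mm above the gate's line inside the loop (an 8 mm bar meets the crown at 42 mm).
- block0_mid (a point): Centre of a grey resin specimen block, loose, standing on the table: 28 mm thick (x), 44 mm wide (y), 36 mm high (z); axes: z up as it stands, x towards the face that carries the bronze find. May be absent. About 0.09 kg.
- block0_find (a point): Centre of the outer face of the block's bronze find, a round piece 24 mm across and 3 mm proud of the block's +x face; 17 mm along x from the block's centre.
- block1_mid (a point): Centre of a grey resin specimen block, loose, standing on the table: 28 mm thick (x), 44 mm wide (y), 36 mm high (z); axes: z up as it stands, x towards the face that carries the bronze find. May be absent. About 0.09 kg.
- block1_find (a point): Centre of the outer face of the block's bronze find, a round piece 24 mm across and 3 mm proud of the block's +x face; 17 mm along x from the block's centre.
- block2_mid (a point): Centre of a grey resin specimen block, loose, standing on the table: 28 mm thick (x), 44 mm wide (y), 36 mm high (z); axes: z up as it stands, x towards the face that carries the bronze find. May be absent. About 0.09 kg.
- block2_find (a point): Centre of the outer face of the block's bronze find, a round piece 24 mm across and 3 mm proud of the block's +x face; 17 mm along x from the block's centre.
- block3_mid (a point): Centre of a grey resin specimen block, loose, standing on the table: 28 mm thick (x), 44 mm wide (y), 36 mm high (z); axes: z up as it stands, x towards the face that carries the bronze find. May be absent. About 0.09 kg.
- block3_find (a point): Centre of the outer face of the block's bronze find, a round piece 24 mm across and 3 mm proud of the block's +x face; 17 mm along x from the block's centre.
- jar: Bystander, to be left alone: amber glass jar, 44 mm across, 65 mm high. Origin at its underside.
- dish: Bystander, to be left alone: white ceramic dish, 90 mm across, 22 mm high. Origin at its underside.
- padA: Bystander, to be left alone: white foam-like support block 75 x 50 x 30 mm. Origin at its underside.
- padB: Bystander, to be left alone: white foam-like support block 75 x 50 x 30 mm. Origin at its underside.
- brush: Bystander, to be left alone: broad cleaning brush with a wooden handle, lying on the table roughly along y. Origin at its underside.
- loupe: Bystander, to be left alone: black loupe, 40 mm across, 35 mm high. Origin at its underside.
- weight: Bystander, to be left alone: brass weight, 36 mm across, 30 mm high. Origin at its underside.
- rest: Fixed black rest that holds the snap hook upright, 64 x 45 mm (27 mm thick above its foot), 31 mm high; its x is along the hook's x.
Not all that is in view belongs to the job. Leave any purple or red look-alike of the part that bears block0_mid alone.

How it is judged (in metres and radians):
On the way, in this order (a step that is already met when the one before it is completed fails the run):
1. every block lies in the chute's channel on its back, bronze find up (x of block0_mid in the frame of bed between 0.055 and 0.2 m and y of block0_mid in the frame of bed between -0.01 and 0.01 m and z of block0_find in the frame of bed between 0.025 and 0.038 m and z of block0_mid in the frame of bed between 0.008 and 0.02 m and x of block1_mid in the frame of bed between 0.055 and 0.2 m and y of block1_mid in the frame of bed between -0.01 and 0.01 m and z of block1_find in the frame of bed between 0.025 and 0.038 m and z of block1_mid in the frame of bed between 0.008 and 0.02 m and x of block2_mid in the frame of bed between 0.055 and 0.2 m and y of block2_mid in the frame of bed between -0.01 and 0.01 m and z of block2_find in the frame of bed between 0.025 and 0.038 m and z of block2_mid in the frame of bed between 0.008 and 0.02 m and x of block3_mid in the frame of bed between 0.055 and 0.2 m and y of block3_mid in the frame of bed between -0.01 and 0.01 m and z of block3_find in the frame of bed between 0.025 and 0.038 m and z of block3_mid in the frame of bed between 0.008 and 0.02 m), for 0.2 s.
2. the retaining bar is closed (value of joint bar below 0.08 rad), for 0.2 s.
3. the snap hook is on the staple, its gate shut (x of eye_top in the frame of hook_grip between -0.017 and 0.017 m and y of eye_top in the frame of hook_grip between -0.025 and 0.025 m and z of eye_top in the frame of hook_grip between -0.071 and -0.024 m and value of joint gate below 0.12 rad), for 0.2 s.
At the end, for the whole second after the job is handed in: Every block present lies flat on its back in the chute's channel, centre 55 to 200 mm below the mouth point and within 10 mm of the middle, find up; bar closed within 0.08 rad; staple's top bar inside the hook's loop, gate shut within 0.12 rad; all let go (all of step 1 and all of step 3 and value of joint bar below 0.08 rad); the robot touches nothing.
It fails at once if a bystander is shifted by more than 5 cm (distance of any of jar, dish, padA, padB, brush, loupe, weight from where it was at the start of the episode above 0.05 m).
Of block0, block1, block2, block3 only 3 to 4 are there at a start; the rules pass over those that are not, and their reading is None.
At some moment in a run one of block0, block1, block2, block3 may be knocked a few centimetres aside while the robot is not near it.
It also fails if it takes over 210 s, if anything falls off the work surface, if the arm or the gripper's body presses on something with over 40 N, if the wrist force passes 120 N, or if a joint passes its speed limit or range.

## Working session

There is one attempt and no reset: what is moved stays moved. The work goes in short steps, Python scripts to look and compute and a tool call to move; the robot and the scene stay as the last step left them, time stands still between calls to the robot, and variables do not carry over. Pictures are saved under pics/ and viewed, and the job is handed in when it is done.

Besides the shell and the picture viewer there is one more tool, called after "Request:" by a JSON object that holds its "name" and its "arguments". send_rows: Moves the arm, as the interface text tells. Its arguments: {"type":"object","properties":{"plan":{"type":"array","items":{"type":"object","properties":{"dp":{"type":"array","items":{"type":"number"}},"rotation":{"type":"array","items":{"type":"number"}}}}},"gripper":{"type":"number"},"force":{"type":"number"}},"required":["plan"]}

```bash
ls; mkdir -p pics; python3 - <<'E'
from cell import r
import cv2,numpy as np
print(r.get_obs())
for n in ("scene","top","wrist"):
    im=r.capture(n); cv2.imwrite(f"pics/{n}0.png",im[:,:,::-1])
    c=r.get_calibration(n); print(n,np.round(c["camera_matrix"],1).tolist(),np.round(c["extrinsics"],3).tolist())
print(r.hold_point_z)
E
```

```text
pics
{'time_s': 0.0, 'joints': array([ 1.22771642e+00,  5.28658400e-02,  1.40169972e+00, -3.80530664e-06,
        1.68859086e+00, -7.03216600e-02]), 'joint_vel': array([-0.00070486, -0.00098662,  0.00158233,  0.00073498,  0.00095103,
       -0.00023348]), 'tau': array([-6.18886061e-04, -3.81673729e+01, -3.60181940e+01, -1.19601409e-04,
        6.24231237e-03, -3.04522325e-05]), 'position': array([141.32154643, 505.32166651, 230.46982721]), 'orientation': array([-1.56170473,  0.21439897, -0.21389929]), 'wrist_force': array([-0.30224113, -0.1121444 ,  1.04437429]), 'torque': array([-0.0010172 , -0.05523669,  0.01667508]), 'width': 85.52996411201134}
scene [[414.3, 0.0, 252.0], [0.0, 414.3, 195.2], [0.0, 0.0, 1.0]] [[0.061, 0.674, -0.737, 1330.156], [0.998, -0.045, 0.041, -55.669], [-0.006, -0.738, -0.675, 858.858], [0.0, 0.0, 0.0, 1.0]]
top [[355.2, 0.0, 258.4], [0.0, 355.2, 192.2], [0.0, 0.0, 1.0]] [[0.015, -0.983, 0.185, 379.09], [-1.0, -0.014, 0.004, -7.68], [-0.001, -0.185, -0.983, 1172.455], [0.0, 0.0, 0.0, 1.0]]
wrist [[299.4, 0.0, 250.5], [0.0, 299.4, 190.9], [0.0, 0.0, 1.0]] [[0.27, 0.922, 0.278, 69.457], [0.963, -0.259, -0.079, 526.045], [-0.001, 0.289, -0.957, 372.956], [0.0, 0.0, 0.0, 1.0]]
18.700000000000003
```

View pics/scene0.png

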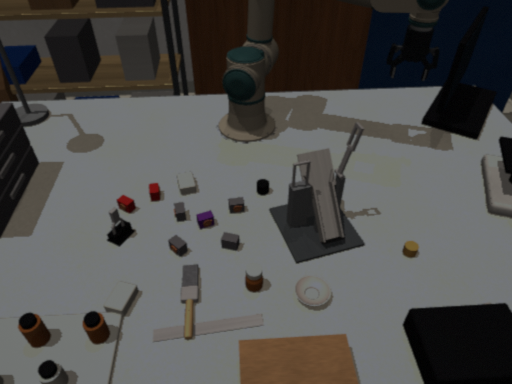

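View pics/top0.png

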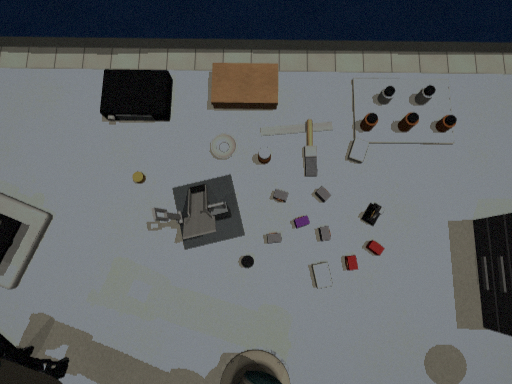

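View pics/wrist0.png

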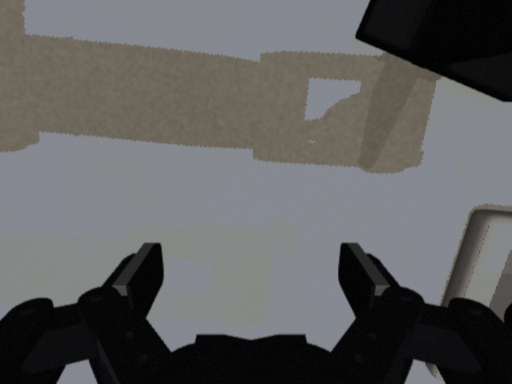

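```bash
cat > h.py <<'E'
import cv2,numpy as np
from scipy.spatial.transform import Rotation as R
from cell import r
def crop(src,out,x0,y0,w,h,s):
    im=cv2.imread(src)[y0:y0+h,x0:x0+w]
    im=cv2.resize(im,None,fx=s,fy=s,interpolation=cv2.INTER_CUBIC)
    for i in range(0,w,20):
        cv2.putText(im,str(x0+i),(int(i*s),8),0,0.3,(0,255,255),1); cv2.line(im,(int(i*s),10),(int(i*s),14),(0,255,255),1)
    for i in range(0,h,20):
        cv2.putText(im,str(y0+i),(0,int(i*s)+4),0,0.3,(0,255,255),1)
    cv2.imwrite(out,im)
def ray(n,u,v,c=None):
    c=c or r.get_calibration(n); K=np.array(c["camera_matrix"]);E=np.array(c["extrinsics"])
    d=E[:3,:3]@np.linalg.solve(K,[u,v,1.]); return E[:3,3],d
def atz(n,u,v,z,c=None):
    o,d=ray(n,u,v,c); return o+d*(z-o[2])/d[2]
def proj(n,P,c=None):
    c=c or r.get_calibration(n); K=np.array(c["camera_matrix"]);E=np.array(c["extrinsics"])
    q=(np.atleast_2d(P)-E[:3,3])@E[:3,:3]; q=q@K.T; return q[:,:2]/q[:,2:]
E
python3 - <<'E'
from h import *
crop("pics/top0.png","pics/t1.png",255,165,145,125,5.4)
crop("pics/scene0.png","pics/s1.png",90,165,170,110,4.6)
crop("pics/top0.png","pics/t2.png",135,150,125,110,5.4)
crop("pics/scene0.png","pics/s2.png",260,110,120,145,4.1)
E
```

```text
(no output)
```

View pics/t1.png

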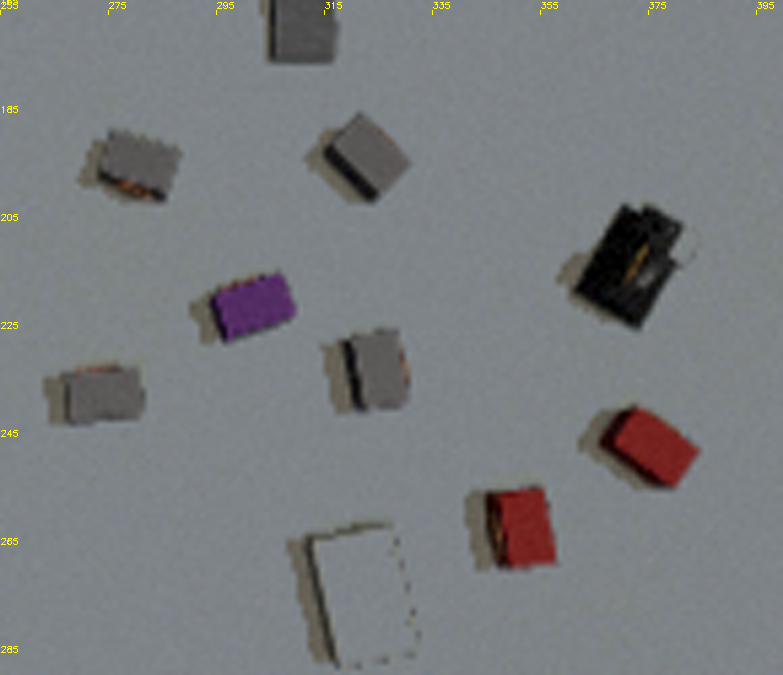

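View pics/s1.png

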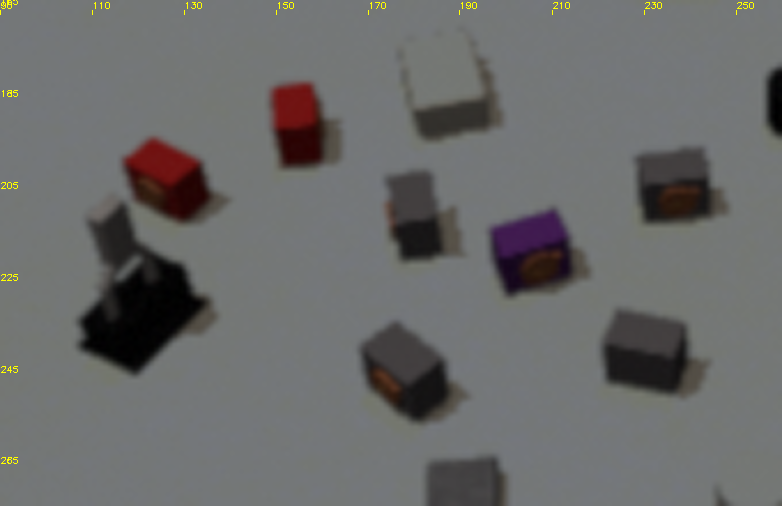

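View pics/t2.png

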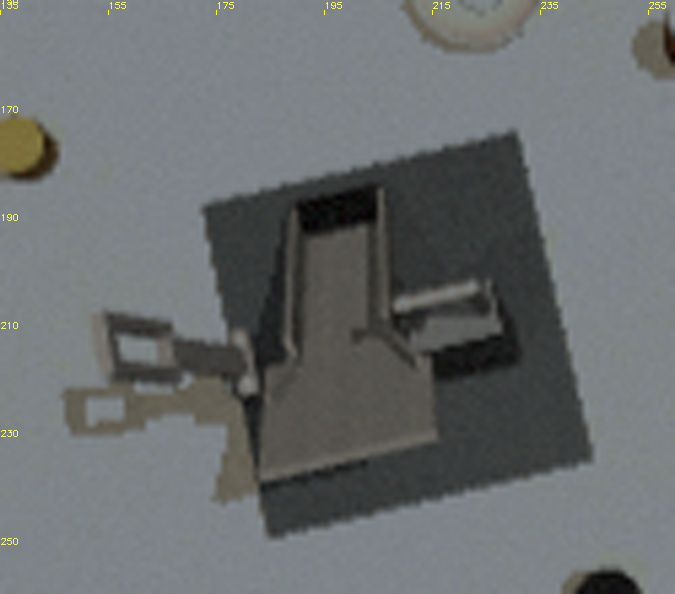

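View pics/s2.png

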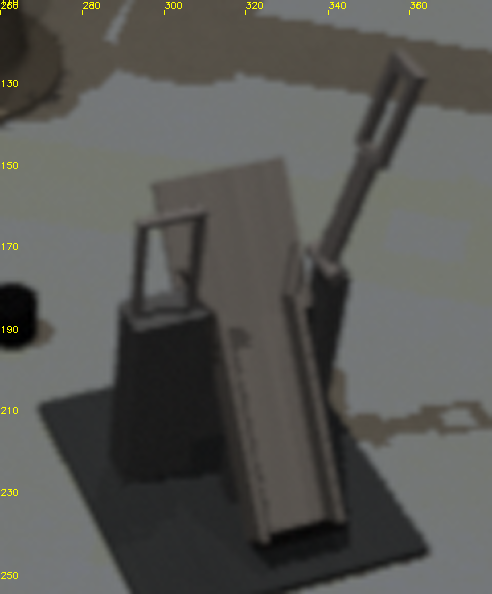

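```bash
python3 - <<'E'
from h import *
np.set_printoptions(precision=1,suppress=True)
def t(x,y,s=5.4,o=(255,165)): return o[0]+x/s,o[1]+y/s
B={'A':[(110,130),(182,152),(165,200),(97,176)],'B':[(365,112),(410,160),(375,202),(325,150)],'C':[(347,335),(398,328),(409,405),(358,411)],'D':[(66,370),(140,366),(144,416),(68,424)]}
for k,v in B.items():
    P=np.array([atz('top',*t(*p),36) for p in v]); print(k,P.mean(0),[np.linalg.norm(P[i]-P[i-1]) for i in range(4)]); print(P[:,:2].tolist())
for p,z in [((262,478),201.8),((437,438),201.8),((395,305),224),((478,287),224),((248,392),160),((240,335),160)]:
    print(p,atz('top',*t(*p,o=(135,150)),z))
print(proj('top',[[0,0,0]]))
# hook
print(atz('scene',118,207,75))
T=R.from_rotvec(r.get_obs()['orientation']).as_matrix(); print(T)
E
```

```text
A [583.2 -75.1  36. ] [np.float64(29.312087908551735), np.float64(45.322074332263774), np.float64(31.151256081167162), np.float64(43.211702630119156)]
[[604.1077605841746, -57.87707067437077], [591.2236089281056, -101.3292174324155], [561.7973233071624, -91.1069637675368], [575.8105955680667, -50.23057150090424]]
B [ 590.5 -213.7   36. ] [np.float64(34.132594093842734), np.float64(39.390707956711964), np.float64(33.70104797903936), np.float64(42.99701826342167)]
[[617.4296171776442, -212.00408365413125], [588.308807169106, -238.52966183402378], [562.4075714929525, -216.96843215355648], [593.6945538389886, -187.47490209654495]]
C [ 462.3 -216.8   36. ] [np.float64(44.89559964504618), np.float64(30.605515938719016), np.float64(45.50732122360682), np.float64(30.28744457862873)]
[[482.4757727578344, -198.8408957353646], [487.0595179839527, -229.1012143982145], [441.8827368652808, -234.57613290940225], [437.9441197691668, -204.54587159729067]]
D [445.7 -55.6  36. ] [np.float64(31.574846144613403), np.float64(43.741994362604686), np.float64(29.321167065029115), np.float64(44.89775737894127)]
[[459.4198068982385, -32.77796670009434], [462.4087862653824, -76.4177200582531], [433.1890879592027, -78.85494572511048], [427.8803343607358, -34.27214912273212]]
(262, 478) [430.9 198.  201.8]
(437, 438) [452.2 110.7 201.8]
(395, 305) [516.4 131.4 224. ]
(478, 287) [526.1  90.3 224. ]
(248, 392) [478.1 216.6 160. ]
(240, 335) [508.4 222.6 160. ]
[[254.7 385.6]]
[ 497.7 -375.5   75. ]
[[ 1.  -0.   0.3]
 [-0.3 -0.   1. ]
 [-0.  -1.  -0. ]]
```

Request:
{"name": "send_rows", "arguments": {"plan": [{"dp":[2.2,-2.8,0.8],"rotation":[0,0,2.4]},{"dp":[2.2,-2.8,0.8],"rotation":[0,0,2.4]},{"dp":[2.2,-2.8,0.8],"rotation":[0,0,2.4]},{"dp":[2.2,-2.8,0.8],"rotation":[0,0,2.4]},{"dp":[2.2,-2.8,0.8],"rotation":[0,0,2.4]},{"dp":[2.2,-2.8,0.8],"rotation":[0,0,2.4]},{"dp":[2.2,-2.8,0.8],"rotation":[0,0,2.4]},{"dp":[2.2,-2.8,0.8],"rotation":[0,0,2.4]},{"dp":[2.2,-2.8,0.8],"rotation":[0,0,2.4]},{"dp":[2.2,-2.8,0.8],"rotation":[0,0,2.4]},{"dp":[2.2,-2.8,0.8],"rotation":[0,0,2.4]},{"dp":[2.2,-2.8,0.8],"rotation":[0,0,2.4]},{"dp":[0,0,0]},{"dp":[0,0,0]},{"dp":[0,0,0]}], "gripper": -0.4, "force": 30}}

```text
schema error: expected keys dp, rotation
```

```bash
cat >> h.py <<'E'
def snap(out,n='wrist'):
    c=r.get_calibration(n); im=r.capture(n); cv2.imwrite(out,im[:,:,::-1]); np.save(out[:-4]+'.npy',c,allow_pickle=True); return c
def load(out): return np.load(out[:-4]+'.npy',allow_pickle=True).item()
def st():
    o=r.get_obs(); T=R.from_rotvec(o['orientation']).as_matrix(); np.set_printoptions(precision=3,suppress=True)
    print('t',round(o['time_s'],2),'p',o['position'].round(1),'w',round(o['width'],1),'F',o['wrist_force'].round(1),'\nj',o['joints'].round(2),'\n',T); return o,T
E
python3 - <<'E'
from h import *
st(); snap("pics/w1.png"); crop("pics/w1.png","pics/w1b.png",0,0,512,384,1.55)
E
```

```text
t 0.15 p [141.4 505.4 230.7] w 85.4 F [ 0.5 -0.1  0.2] 
j [ 1.23  0.05  1.4  -0.    1.69 -0.07] 
 [[ 0.963 -0.     0.269]
 [-0.269 -0.001  0.963]
 [-0.    -1.    -0.001]]
```

View pics/w1b.png

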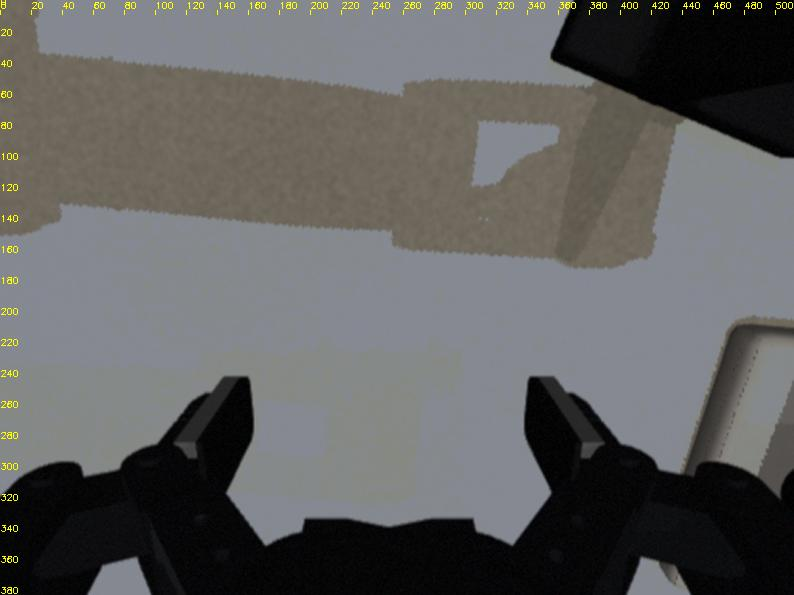

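Each row needs both keys.

Request:
{"name": "send_rows", "arguments": {"plan": [{"dp":[2.2,-2.8,0.8],"rotation":[0,0,2.4]},{"dp":[2.2,-2.8,0.8],"rotation":[0,0,2.4]},{"dp":[2.2,-2.8,0.8],"rotation":[0,0,2.4]},{"dp":[2.2,-2.8,0.8],"rotation":[0,0,2.4]},{"dp":[2.2,-2.8,0.8],"rotation":[0,0,2.4]},{"dp":[2.2,-2.8,0.8],"rotation":[0,0,2.4]},{"dp":[2.2,-2.8,0.8],"rotation":[0,0,2.4]},{"dp":[2.2,-2.8,0.8],"rotation":[0,0,2.4]},{"dp":[2.2,-2.8,0.8],"rotation":[0,0,2.4]},{"dp":[2.2,-2.8,0.8],"rotation":[0,0,2.4]},{"dp":[2.2,-2.8,0.8],"rotation":[0,0,2.4]},{"dp":[2.2,-2.8,0.8],"rotation":[0,0,2.4]},{"dp":[0,0,0],"rotation":[0,0,0]},{"dp":[0,0,0],"rotation":[0,0,0]},{"dp":[0,0,0],"rotation":[0,0,0]}], "gripper": -0.4, "force": 30}}

```text
time_s: 1.45
position: [405.2, 169.8, 327.0]
orientation: [-1.563, -0.179, 0.18]
wrist_force: [-0.2, 0.3, -0.3]
width: 60.0
```

```bash
python3 - <<'E'
from h import *
st(); snap("pics/w1.png"); crop("pics/w1.png","pics/w1b.png",0,0,512,384,1.55)
E
```

```text
t 1.45 p [405.2 169.8 327. ] w 60.0 F [-0.2  0.3 -0.3] 
j [ 0.31 -0.19  1.44  0.    1.89 -1.49] 
 [[ 0.974 -0.001 -0.227]
 [ 0.227  0.     0.974]
 [-0.001 -1.     0.   ]]
```

View pics/w1b.png

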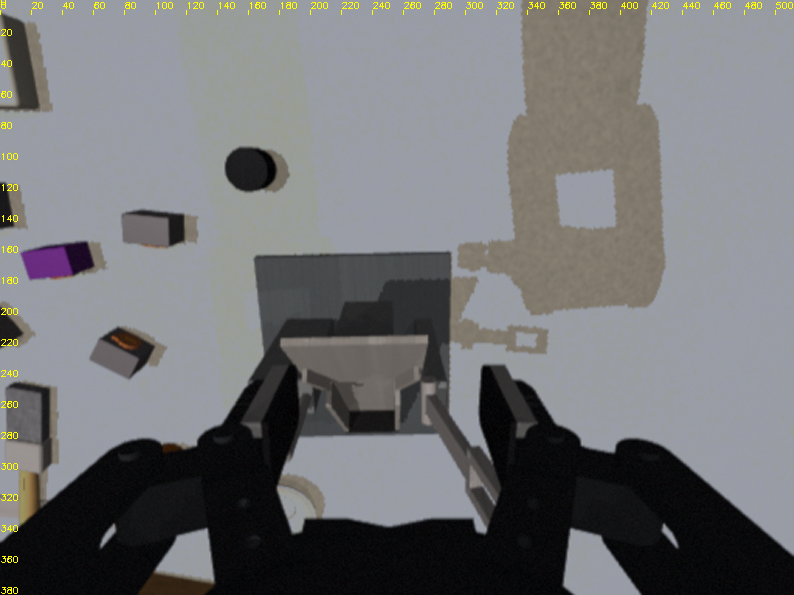

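```bash
python3 - <<'E'
from h import *
crop("pics/w1.png","pics/w1c.png",150,190,170,130,4.6)
c=load("pics/w1.png")
a=atz('wrist',282/1.55,341/1.55,201.8,c);b=atz('wrist',427/1.55,335/1.55,201.8,c);print(a,b,np.linalg.norm(a-b),(a+b)/2)
E
```

```text
[454.33438067 114.58886837 201.8       ] [430.1593824  201.17712505 201.8       ] 89.89970375804386 [442.24688154 157.88299671 201.8       ]
```

View pics/w1c.png

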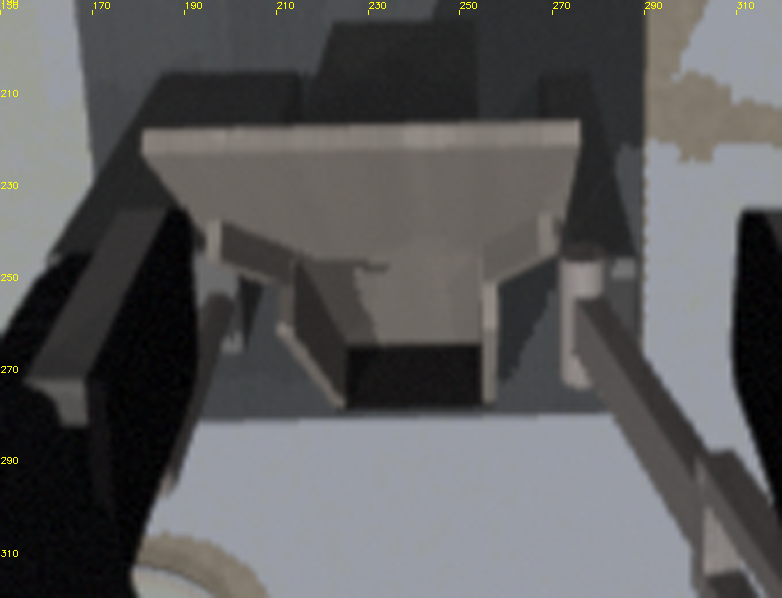

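```bash
python3 - <<'E'
from h import *
c=load("pics/w1.png")
q=lambda x,y,z:atz('wrist',150+x/4.6,190+y/4.6,z,c)
a=q(142,152,201.8);b=q(580,147,201.8);d=b-a;print(a,b,np.linalg.norm(d),(a+b)/2,np.degrees(np.arctan2(-d[0],d[1])))
# hinge cylinder ends
print(q(580,268,160),q(580,385,160))
# candidate bed & project check
th=np.radians(np.degrees(np.arctan2(-d[0],d[1])));dh=np.array([np.cos(th),np.sin(th),0]);Y=np.array([-np.sin(th),np.cos(th),0])
X=dh*np.cos(np.radians(50))+np.array([0,0,-np.sin(np.radians(50))]);Z=np.cross(X,Y)
bed=(a+b)/2+35*X;print('bed',bed)
for x,y,z in [(-35,-46,0),(-35,46,0),(22,38.5,10),(22,-38.5,10),(53,25,22),(205,25,22),(205,-25,22),(205,25,0),(205,-25,0)]:
    P=bed+x*X+y*Y+z*Z; u=proj('wrist',P,c)[0];t=proj('top',P)[0]; print((x,y,z),((u-[150,190])*4.6).round(), ((t-[135,150])*5.4).round())
E
```

```text
[457.68861503 114.09900308 201.8       ] [435.85446172 203.24479185 201.8       ] 91.78072730791088 [446.77153838 158.67189746 201.8       ] 13.762320133348595
[483.44757358 219.10586453 160.        ] [515.58325776 227.40886109 160.        ]
bed [468.6232207  164.02395042 174.98844449]
(-35, -46, 0) [141. 152.] [431. 427.]
(-35, 46, 0) [581. 147.] [252. 468.]
(22, 38.5, 10) [535. 256.] [265. 387.]
(22, -38.5, 10) [220. 260.] [409. 354.]
(53, 25, 22) [480. 329.] [286. 331.]
(205, 25, 22) [478. 403.] [294. 201.]
(205, -25, 22) [340. 405.] [374. 183.]
(205, 25, 0) [477. 342.] [303. 232.]
(205, -25, 0) [342. 343.] [383. 214.]
```

Request:
{"name": "send_rows", "arguments": {"plan": [{"dp":[0.2,-3.1,0.2],"rotation":[0,0,-1.3]},{"dp":[0.2,-3.1,0.2],"rotation":[0,0,-1.3]},{"dp":[0.2,-3.1,0.2],"rotation":[0,0,-1.3]},{"dp":[0.2,-3.1,0.2],"rotation":[0,0,-1.3]},{"dp":[0.2,-3.1,0.2],"rotation":[0,0,-1.3]},{"dp":[0.2,-3.1,0.2],"rotation":[0,0,-1.3]},{"dp":[0.2,-3.1,0.2],"rotation":[0,0,-1.3]},{"dp":[0.2,-3.1,0.2],"rotation":[0,0,-1.3]},{"dp":[0.2,-3.1,0.2],"rotation":[0,0,-1.3]},{"dp":[0.2,-3.1,0.2],"rotation":[0,0,-1.3]},{"dp":[0,0,0],"rotation":[0,0,0]},{"dp":[0,0,0],"rotation":[0,0,0]},{"dp":[0,0,0],"rotation":[0,0,0]}]}}

```text
time_s: 2.58
position: [425.5, -139.1, 347.1]
orientation: [-1.57, -0.003, 0.004]
wrist_force: [-0.1, 0.0, -0.6]
width: 60.1
```

```bash
python3 - <<'E'
from h import *
st(); snap("pics/w2.png"); crop("pics/w2.png","pics/w2b.png",0,0,512,384,1.55)
E
```

```text
t 2.58 p [ 425.5 -139.1  347.1] w 60.1 F [-0.1  0.  -0.6] 
j [-0.4  -0.16  1.38  0.    1.93 -1.97] 
 [[ 1.    -0.    -0.005]
 [ 0.005  0.001  1.   ]
 [-0.    -1.     0.001]]
```

View pics/w2b.png

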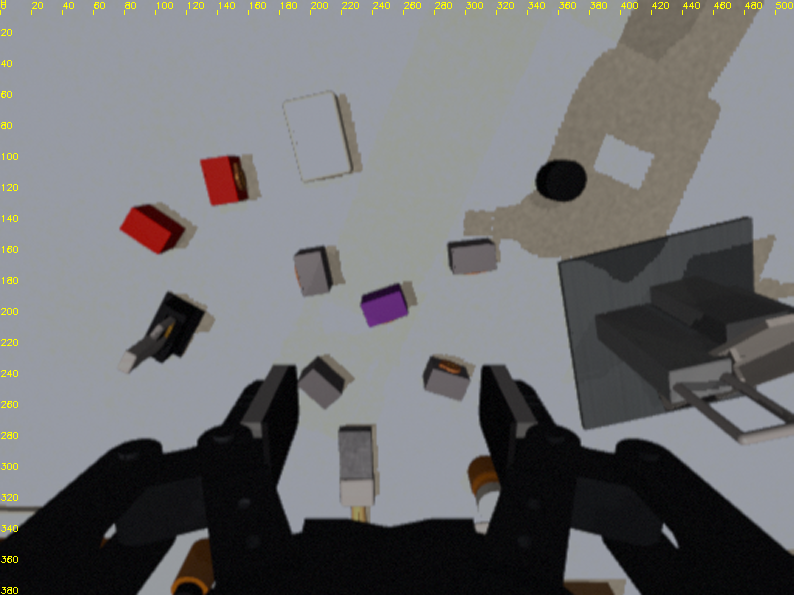

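```bash
python3 - <<'E'
from h import *
crop("pics/w2.png","pics/w2c.png",180,145,150,130,5.3)
E
```

```text
(no output)
```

View pics/w2c.png

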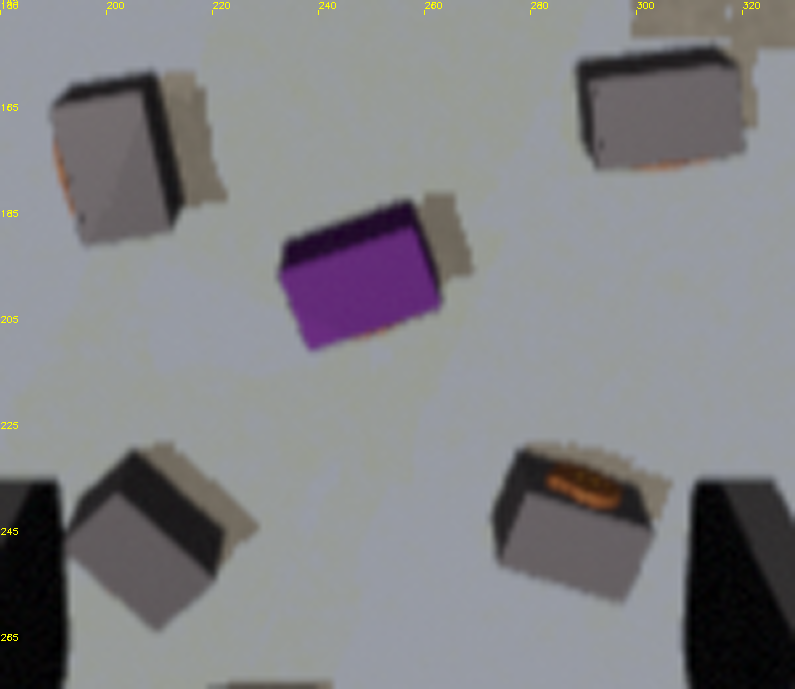

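```bash
python3 - <<'E'
from h import *
c=load("pics/w2.png")
# order: first two pts = ends of find-side long edge, then back edge
B={'A':[(527,490),(653,530),(624,603),(500,563)],'B':[(66,545),(157,630),(216,578),(118,492)],'C':[(52,108),(84,244),(176,230),(142,90)],'D':[(596,170),(746,153),(740,67),(592,80)]}
for k,v in B.items():
    P=np.array([atz('wrist',180+x/5.3,145+y/5.3,36,c)[:2] for x,y in v])
    f=(P[0]+P[1]-P[2]-P[3])/2; L=(P[1]-P[0]+P[2]-P[3])/2
    n=f/np.linalg.norm(f); l=L/np.linalg.norm(L)
    print(k,P.mean(0).round(1),'thick',np.linalg.norm(f).round(1),'len',np.linalg.norm(L).round(1),'findang',np.degrees(np.arctan2(*f[::-1])).round(1),'longang',np.degrees(np.arctan2(*L[::-1])).round(1))
E
```

```text
A [587.9 -73.4] thick 26.8 len 42.5 findang 163.0 longang 70.9
B [ 593.6 -211.9] thick 26.1 len 41.7 findang -44.6 longang 43.8
C [ 465.1 -214.5] thick 27.4 len 42.5 findang -79.7 longang 10.7
D [449.2 -52.1] thick 26.3 len 43.4 findang 6.4 longang 96.1
```

Request:
{"name": "send_rows", "arguments": {"plan": [{"dp":[0.3,1.1,-2.5],"rotation":[0,0,0.8]},{"dp":[0.3,1.1,-2.5],"rotation":[0,0,0.8]},{"dp":[0.3,1.1,-2.5],"rotation":[0,0,0.8]},{"dp":[0.3,1.1,-2.5],"rotation":[0,0,0.8]},{"dp":[0.3,1.1,-2.5],"rotation":[0,0,0.8]},{"dp":[0.3,1.1,-2.5],"rotation":[0,0,0.8]},{"dp":[0.3,1.1,-2.5],"rotation":[0,0,0.8]},{"dp":[0.25,1.0,-2.5],"rotation":[0,0,0.4]},{"dp":[0,0,-2.5],"rotation":[0,0,0]},{"dp":[0,0,-1],"rotation":[0,0,0]},{"dp":[0,0,0],"rotation":[0,0,0]},{"dp":[0,0,0],"rotation":[0,0,0]},{"dp":[0,0,0],"rotation":[0,0,0]}]}}

```text
time_s: 3.72
position: [449.9, -53.4, 114.2]
orientation: [-1.57, -0.087, 0.082]
wrist_force: [0.3, -0.6, 0.6]
width: 60.0
```

```bash
python3 - <<'E'
from h import *
st(); snap("pics/w3.png"); crop("pics/w3.png","pics/w3b.png",100,180,300,190,2.6)
E
```

```text
t 3.72 p [449.9 -53.4 114.2] w 60.0 F [ 0.3 -0.6  0.6] 
j [-0.2  -0.08  1.77  0.    1.45 -1.88] 
 [[ 0.994  0.003 -0.108]
 [ 0.108 -0.001  0.994]
 [ 0.003 -1.    -0.001]]
```

View pics/w3b.png

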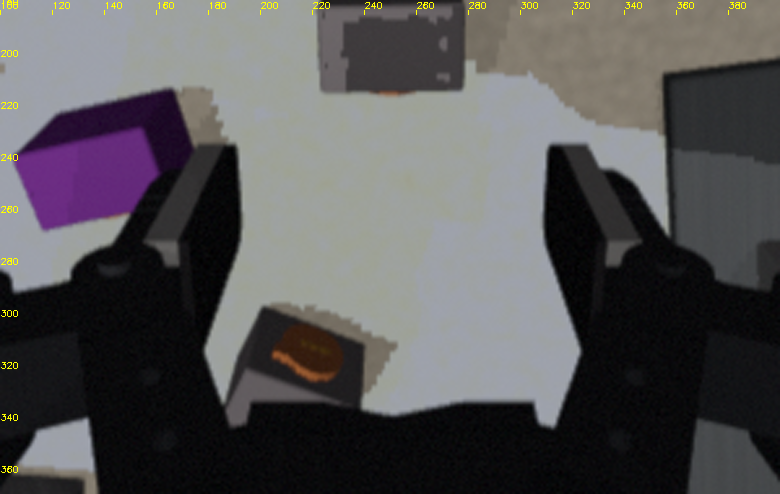

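```bash
python3 - <<'E'
from h import *
c=load("pics/w3.png")
P=np.array([atz('wrist',u,v,36,c)[:2] for u,v in [(222.7,215),(278,215),(277.5,181),(222,181.5)]])
print(P,P.mean(0),[np.linalg.norm(P[i]-P[i-1]).round(1) for i in range(4)])
E
```

```text
[[464.17555797 -73.18778988]
 [459.50769116 -29.82476095]
 [432.03247487 -33.90866622]
 [436.94701898 -75.90435843]] [448.16568575 -53.20639387] [np.float64(27.4), np.float64(43.6), np.float64(27.8), np.float64(42.3)]
```

Request:
{"name": "send_rows", "arguments": {"plan": [{"dp":[-0.15,0,-3],"rotation":[0,0,0]},{"dp":[0,0,-3],"rotation":[0,0,0]},{"dp":[0,0,-3],"rotation":[0,0,0]},{"dp":[0,0,-1.5],"rotation":[0,0,0]},{"dp":[0,0,-0.6],"rotation":[0,0,0]},{"dp":[0,0,0],"rotation":[0,0,0]},{"dp":[0,0,0],"rotation":[0,0,0]}]}}

```text
time_s: 4.35
position: [448.6, -53.7, 2.9]
orientation: [-1.57, -0.086, 0.083]
wrist_force: [-0.4, 0.4, 0.5]
width: 60.1
```

Request:
{"name": "send_rows", "arguments": {"plan": [{"dp":[0,0,0],"rotation":[0,0,0]},{"dp":[0,0,0],"rotation":[0,0,0]},{"dp":[0,0,0],"rotation":[0,0,0]},{"dp":[0,0,0],"rotation":[0,0,0]},{"dp":[0,0,0],"rotation":[0,0,0]},{"dp":[0,0,0],"rotation":[0,0,0]}], "gripper": 1, "force": 30}}

```text
time_s: 4.85
position: [448.9, -53.7, 3.3]
orientation: [-1.57, -0.087, 0.082]
wrist_force: [-0.3, -0.4, 6.5]
width: 43.3
```

```bash
cat >> h.py <<'E'
th=np.radians(13.7);dh=np.array([np.cos(th),np.sin(th),0]);Y=np.array([-np.sin(th),np.cos(th),0])
X=dh*np.cos(np.radians(50))+np.array([0,0,-np.sin(np.radians(50))]);Z=np.cross(X,Y)
bed=np.array([468.,163.2,175.])
TP=np.column_stack([Z,X,Y]); TM=np.column_stack([-Z,X,-Y])
def B(x,y,z): return bed+x*X+y*Y+z*Z
def down(ang): # tool down, tool x at ang deg
    a=np.radians(ang); x=np.array([np.cos(a),np.sin(a),0]); y=np.array([0,0,-1.]); return np.column_stack([x,y,np.cross(x,y)])
def go(p,T,n=None,p0=None,T0=None):
    o=r.get_obs(); p0=o['position'] if p0 is None else p0; T0=R.from_rotvec(o['orientation']).as_matrix() if T0 is None else T0
    d=(np.asarray(p)-p0)/10; w=np.degrees((R.from_matrix(T)*R.from_matrix(T0).inv()).as_rotvec())
    m=max(np.abs(d).max()/4.0,np.linalg.norm(d)/4.1,np.linalg.norm(w)/7.0); n=n or int(np.ceil(m))
    print('total d',d.round(2),'w',w.round(2),'min rows %.1f'%m,'n',n,'per row',(d/n).round(2),(w/n).round(2))
E
python3 - <<'E'
from h import *
st()
p0=r.get_obs()['position']
up=p0+[0,0,270]; go(up,down(6.3),9)
pre=B(-63,0,28); go(pre,TP,8,p0=up); print(pre, 'X',X,'Z',Z)
E
```

```text
t 4.85 p [448.9 -53.7   3.3] w 43.3 F [-0.3 -0.4  6.5] 
j [-0.2   0.07  1.87  0.    1.21 -1.88] 
 [[ 0.994  0.004 -0.107]
 [ 0.107 -0.001  0.994]
 [ 0.004 -1.    -0.001]]
total d [ 0.  0. 27.] w [0.04 0.22 0.13] min rows 6.8 n 9 per row [0. 0. 3.] [0.   0.02 0.01]
total d [ 0.06 21.24 -3.21] w [  6.93 -39.21   7.25] min rows 5.8 n 8 per row [ 0.01  2.66 -0.4 ] [ 0.87 -4.9   0.91]
[449.496 158.689 241.259] X [ 0.624  0.152 -0.766] Z [0.744 0.181 0.643]
```

Request:
{"name": "send_rows", "arguments": {"plan": [{"dp":[0,0,2],"rotation":[0,0,0]},{"dp":[0,0,3.5],"rotation":[0,0,0]},{"dp":[0,0,3.5],"rotation":[0,0,0]},{"dp":[0,0,3.6],"rotation":[0,0,0]},{"dp":[0,0,3.6],"rotation":[0,0,0]},{"dp":[0,0,3.6],"rotation":[0,0,0]},{"dp":[0,0,3.6],"rotation":[0,0,0]},{"dp":[0,0,3.6],"rotation":[0,0,0]},{"dp":[0,2.66,-0.4],"rotation":[0.87,-4.9,0.91]},{"dp":[0,2.66,-0.4],"rotation":[0.87,-4.9,0.91]},{"dp":[0,2.66,-0.4],"rotation":[0.87,-4.9,0.91]},{"dp":[0,2.66,-0.4],"rotation":[0.87,-4.9,0.91]},{"dp":[0,2.66,-0.4],"rotation":[0.87,-4.9,0.91]},{"dp":[0,2.66,-0.4],"rotation":[0.87,-4.9,0.91]},{"dp":[0,2.66,-0.4],"rotation":[0.87,-4.9,0.91]},{"dp":[0,2.66,-0.4],"rotation":[0.87,-4.9,0.91]},{"dp":[0,0,0],"rotation":[0,0,0]},{"dp":[0,0,0],"rotation":[0,0,0]}]}}

```text
time_s: 6.35
position: [446.3, 160.4, 238.8]
orientation: [-1.41, -0.714, -0.353]
wrist_force: [0.5, -0.7, -0.5]
width: 43.4
```

```bash
python3 - <<'E'
from h import *
st(); 
pre2=B(7,0,25); go(pre2,TP)
snap("pics/s4.png",'scene'); crop("pics/s4.png","pics/s4b.png",230,90,160,140,4)
snap("pics/w4.png"); crop("pics/w4.png","pics/w4b.png",100,180,300,190,2.6)
E
```

```text
t 6.35 p [446.3 160.4 238.8] w 43.4 F [ 0.5 -0.7 -0.5] 
j [ 0.28 -0.64  2.07 -0.03  1.02 -1.53] 
 [[ 0.747  0.62  -0.241]
 [ 0.185  0.155  0.97 ]
 [ 0.639 -0.769  0.001]]
total d [ 4.47  0.84 -5.31] w [ 0.01 -0.29 -0.26] min rows 1.7 n 2 per row [ 2.24  0.42 -2.66] [ 0.   -0.14 -0.13]
```

View pics/s4b.png

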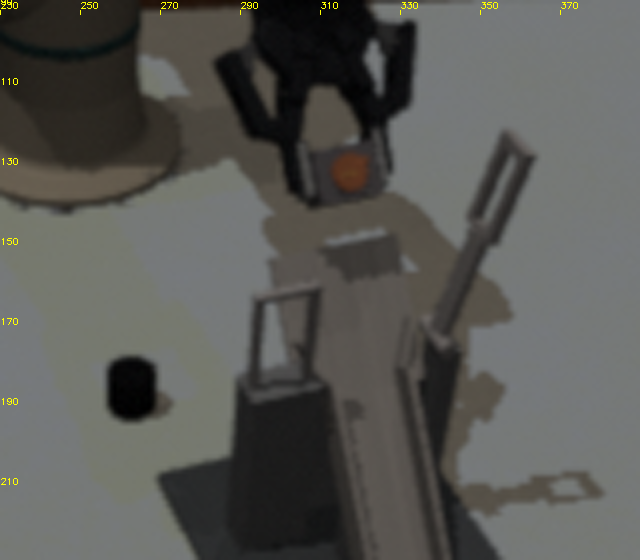

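View pics/w4b.png

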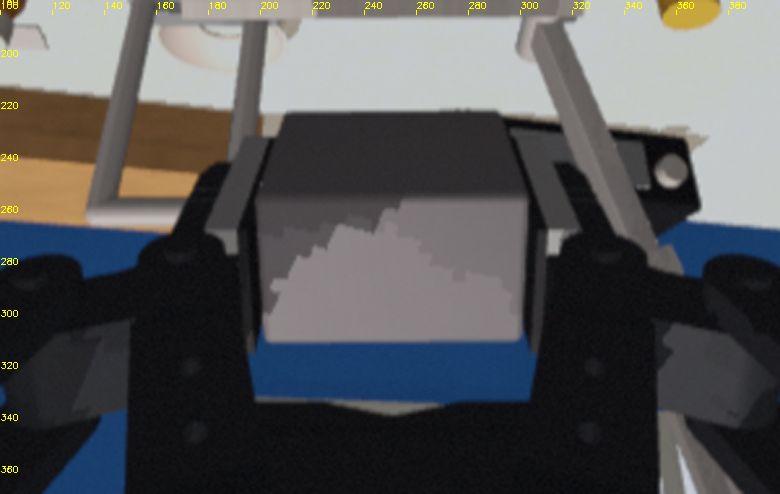

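Request:
{"name": "send_rows", "arguments": {"plan": [{"dp":[1.5,0.3,-1.77],"rotation":[0,-0.1,-0.1]},{"dp":[1.5,0.3,-1.77],"rotation":[0,-0.1,-0.1]},{"dp":[1.5,0.3,-1.77],"rotation":[0,-0.1,-0.1]},{"dp":[-0.33,-0.08,-0.3],"rotation":[0,0,0]},{"dp":[-0.3,-0.06,-0.24],"rotation":[0,0,0]},{"dp":[0,0,0],"rotation":[0,0,0]},{"dp":[0,0,0],"rotation":[0,0,0]}]}}

```text
time_s: 7.03
position: [486.5, 166.6, 182.5]
orientation: [-1.412, -0.714, -0.366]
wrist_force: [-0.3, 0.2, -0.3]
width: 43.4
```

```bash
python3 - <<'E'
from h import *
o,T=st(); print(np.column_stack([X,Y,Z]).T@(o['position']-bed))
snap("pics/s5.png",'scene'); crop("pics/s5.png","pics/s5b.png",250,100,120,100,5)
snap("pics/w5.png"); crop("pics/w5.png","pics/w5b.png",100,180,300,190,2.6)
E
```

```text
t 7.03 p [486.5 166.6 182.5] w 43.4 F [-0.3  0.2 -0.3] 
j [ 0.27 -0.47  2.08 -0.03  0.83 -1.52] 
 [[ 0.743  0.628 -0.232]
 [ 0.177  0.15   0.973]
 [ 0.646 -0.764  0.   ]]
[ 6.348 -1.128 19.191]
```

View pics/s5b.png

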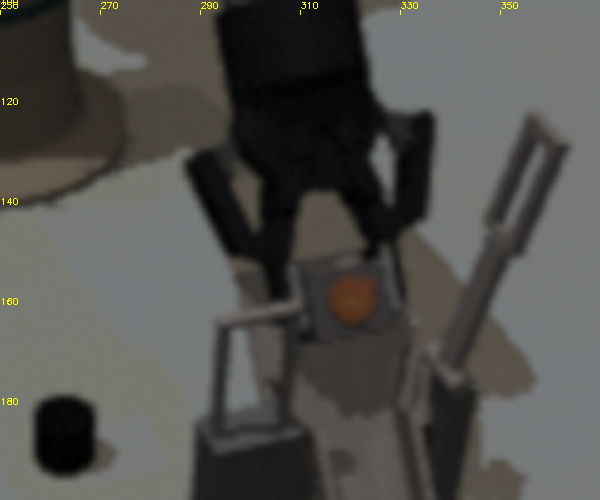

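View pics/w5b.png

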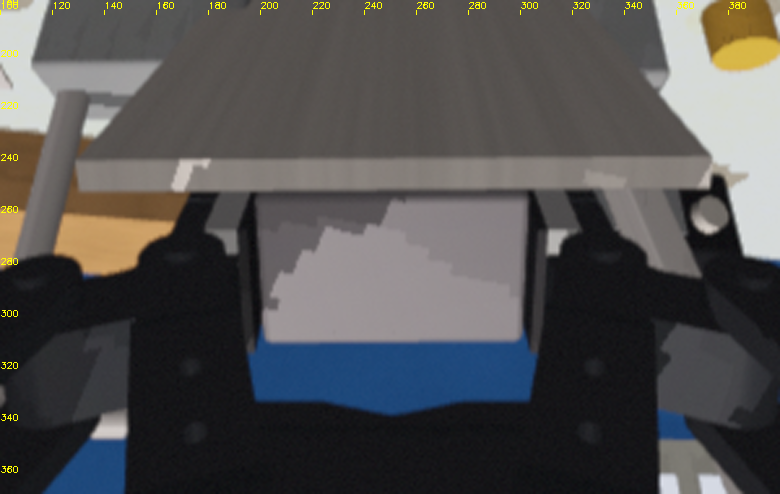

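Request:
{"name": "send_rows", "arguments": {"plan": [{"dp":[-0.11,-0.03,-0.1],"rotation":[0,0,0]},{"dp":[-0.11,-0.03,-0.1],"rotation":[0,0,0]},{"dp":[0,0,0],"rotation":[0,0,0]},{"dp":[0,0,0],"rotation":[0,0,0]}]}}

```text
time_s: 7.47
position: [483.8, 166.5, 178.9]
orientation: [-1.413, -0.713, -0.364]
wrist_force: [-0.0, 0.0, -1.0]
width: 43.4
```

Request:
{"name": "send_rows", "arguments": {"plan": [{"dp":[-0.11,-0.03,-0.1],"rotation":[0,0,0]},{"dp":[0,0,0],"rotation":[0,0,0]},{"dp":[0,0,0],"rotation":[0,0,0]}]}}

```text
time_s: 7.72
position: [483.1, 166.3, 178.5]
orientation: [-1.412, -0.714, -0.365]
wrist_force: [1.9, 0.5, 1.1]
width: 43.8
```

```bash
python3 - <<'E'
from h import *
o,T=st(); print(np.column_stack([X,Y,Z]).T@(o['position']-bed))
E
```

```text
t 7.72 p [483.1 166.3 178.5] w 43.8 F [1.9 0.5 1.1] 
j [ 0.27 -0.48  2.09 -0.03  0.83 -1.52] 
 [[ 0.743  0.627 -0.233]
 [ 0.178  0.151  0.972]
 [ 0.645 -0.764  0.   ]]
[ 7.258 -0.611 14.053]
```

Request:
{"name": "send_rows", "arguments": {"plan": [{"dp":[0,0,0],"rotation":[0,0,0]},{"dp":[0,0,0],"rotation":[0,0,0]},{"dp":[0,0,0],"rotation":[0,0,0]},{"dp":[0,0,0],"rotation":[0,0,0]},{"dp":[0,0,0],"rotation":[0,0,0]},{"dp":[0,0,0],"rotation":[0,0,0]},{"dp":[0,0,0],"rotation":[0,0,0]},{"dp":[0,0,0],"rotation":[0,0,0]},{"dp":[0,0,0],"rotation":[0,0,0]},{"dp":[0,0,0],"rotation":[0,0,0]}], "gripper": -0.4}}

```text
time_s: 8.55
position: [482.8, 166.1, 177.8]
orientation: [-1.413, -0.713, -0.364]
wrist_force: [-0.7, -0.1, 0.2]
width: 59.8
```

```bash
python3 - <<'E'
from h import *
st()
snap("pics/s6.png",'scene'); crop("pics/s6.png","pics/s6b.png",250,100,120,150,4)
snap("pics/t6.png","top"); crop("pics/t6.png","pics/t6b.png",140,150,250,130,3.2)
E
```

```text
t 8.55 p [482.8 166.1 177.8] w 59.8 F [-0.7 -0.1  0.2] 
j [ 0.27 -0.48  2.09 -0.03  0.83 -1.52] 
 [[ 0.744  0.626 -0.233]
 [ 0.178  0.15   0.972]
 [ 0.644 -0.765  0.   ]]
```

View pics/s6b.png

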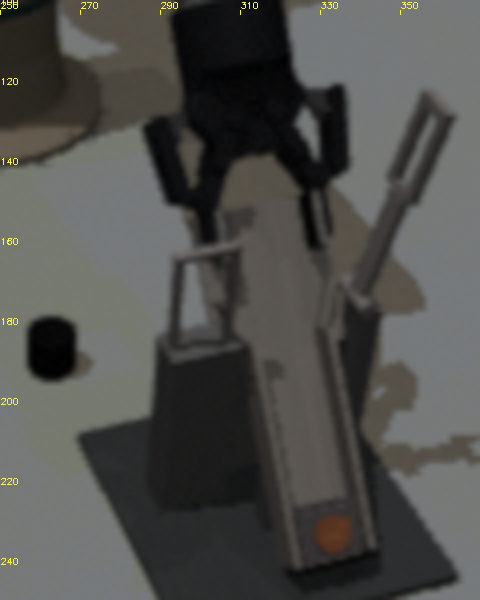

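View pics/t6b.png

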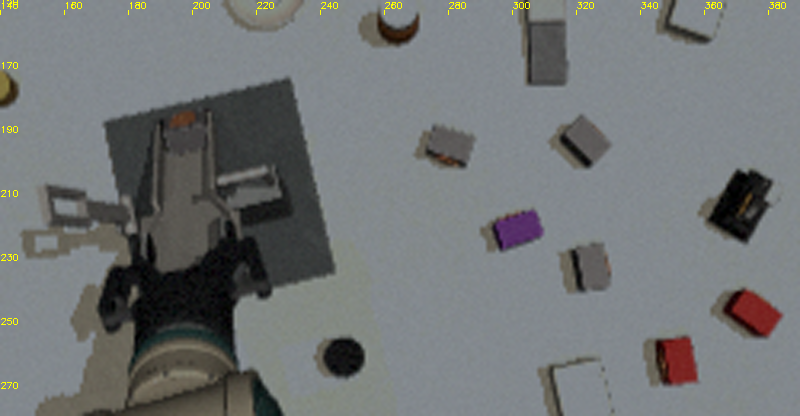

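```bash
python3 - <<'E'
from h import *
o,T=st(); p1=o['position']-65*X+np.array([0,0,20]); go(p1,T,3)
go([464,-215.5,130],down(-79.7),17,p0=p1)
E
```

```text
t 8.65 p [482.8 166.1 177.8] w 59.7 F [ 0.2 -0.3  0.8] 
j [ 0.27 -0.48  2.09 -0.03  0.83 -1.52] 
 [[ 0.744  0.626 -0.233]
 [ 0.178  0.15   0.972]
 [ 0.644 -0.765 -0.   ]]
total d [-4.06 -0.99  6.98] w [0. 0. 0.] min rows 2.0 n 3 per row [-1.35 -0.33  2.33] [0. 0. 0.]
total d [  2.18 -37.17 -11.76] w [ 24.4   37.42 -89.  ] min rows 14.2 n 17 per row [ 0.13 -2.19 -0.69] [ 1.44  2.2  -5.24]
```

Request:
{"name": "send_rows", "arguments": {"plan": [{"dp":[-1.35,-0.33,2.33],"rotation":[0,0,0]},{"dp":[-1.35,-0.33,2.33],"rotation":[0,0,0]},{"dp":[-1.35,-0.33,2.33],"rotation":[0,0,0]},{"dp":[0.13,-2.19,-0.69],"rotation":[1.44,2.2,-5.24]},{"dp":[0.13,-2.19,-0.69],"rotation":[1.44,2.2,-5.24]},{"dp":[0.13,-2.19,-0.69],"rotation":[1.44,2.2,-5.24]},{"dp":[0.13,-2.19,-0.69],"rotation":[1.44,2.2,-5.24]},{"dp":[0.13,-2.19,-0.69],"rotation":[1.44,2.2,-5.24]},{"dp":[0.13,-2.19,-0.69],"rotation":[1.44,2.2,-5.24]},{"dp":[0.13,-2.19,-0.69],"rotation":[1.44,2.2,-5.24]},{"dp":[0.13,-2.19,-0.69],"rotation":[1.44,2.2,-5.24]},{"dp":[0.13,-2.19,-0.69],"rotation":[1.44,2.2,-5.24]},{"dp":[0.13,-2.19,-0.69],"rotation":[1.44,2.2,-5.24]},{"dp":[0.13,-2.19,-0.69],"rotation":[1.44,2.2,-5.24]},{"dp":[0.13,-2.19,-0.69],"rotation":[1.44,2.2,-5.24]},{"dp":[0.13,-2.19,-0.69],"rotation":[1.44,2.2,-5.24]},{"dp":[0.13,-2.19,-0.69],"rotation":[1.44,2.2,-5.24]},{"dp":[0.13,-2.19,-0.69],"rotation":[1.44,2.2,-5.24]},{"dp":[0.13,-2.19,-0.69],"rotation":[1.44,2.2,-5.24]},{"dp":[0.13,-2.19,-0.69],"rotation":[1.44,2.2,-5.24]}]}}

```text
time_s: 10.32
position: [464.6, -217.2, 130.1]
orientation: [-1.286, 1.082, -1.079]
wrist_force: [0.6, 0.2, 0.7]
width: 59.9
```

Request:
{"name": "send_rows", "arguments": {"plan": [{"dp":[0,0,0],"rotation":[0,0,0]},{"dp":[0,0,0],"rotation":[0,0,0]}]}}

```text
time_s: 10.48
position: [464.3, -216.9, 129.3]
orientation: [-1.287, 1.079, -1.076]
wrist_force: [-0.3, 1.3, -0.1]
width: 60.0
```

```bash
python3 - <<'E'
from h import *
st(); go([464,-215.5,114],down(-79.7))
snap("pics/w7.png"); crop("pics/w7.png","pics/w7b.png",100,140,300,220,2.6)
E
```

```text
t 10.48 p [ 464.3 -216.9  129.3] w 60.0 F [-0.3  1.3 -0.1] 
j [-0.51  0.07  1.58  0.    1.49 -0.69] 
 [[ 0.176 -0.001  0.984]
 [-0.984  0.001  0.176]
 [-0.002 -1.    -0.001]]
total d [-0.03  0.14 -1.53] w [-0.08 -0.06  0.17] min rows 0.4 n 1 per row [-0.03  0.14 -1.53] [-0.08 -0.06  0.17]
```

View pics/w7b.png

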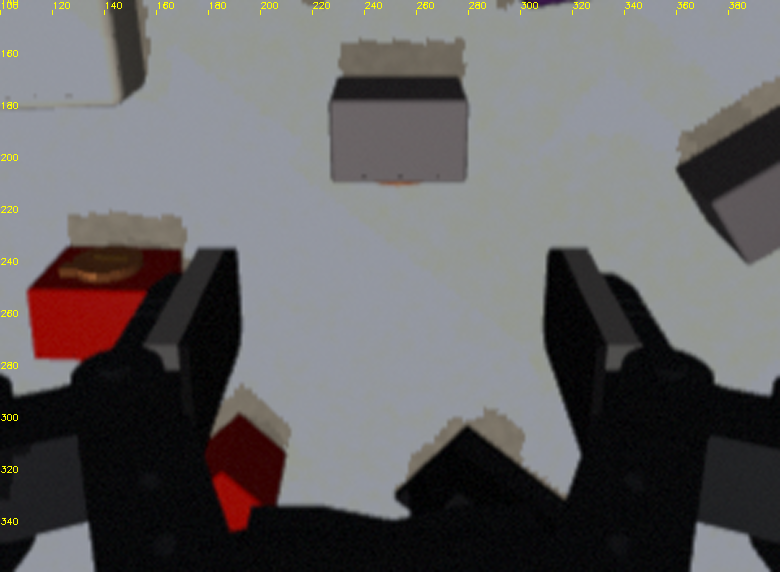

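```bash
cat >> h.py <<'E'
def blk(src,pts,s,x0,y0,z=36):
    c=load(src); P=np.array([atz('wrist',x0+x/s,y0+y/s,z,c)[:2] for x,y in pts])
    f=(P[0]+P[1]-P[2]-P[3])/2; L=(P[1]-P[0]+P[2]-P[3])/2
    print(P.mean(0).round(1),'thick',np.linalg.norm(f).round(1),'len',np.linalg.norm(L).round(1),'find',np.degrees(np.arctan2(*f[::-1])).round(1),'long',np.degrees(np.arctan2(*L[::-1])).round(1)); return P.mean(0)
E
python3 - <<'E'
from h import *
p=blk("pics/w7.png",[(332,182),(466,181),(467,101),(331,101)],2.6,100,140)
go([*p,3],down(-79.7))
E
```

```text
[ 465.6 -216.2] thick 26.8 len 42.8 find -79.8 long 10.3
total d [ 1.20e-01 -1.00e-02 -1.27e+01] w [-0.04  0.01  0.08] min rows 3.2 n 4 per row [ 0.03 -0.   -3.18] [-0.01  0.    0.02]
```

Request:
{"name": "send_rows", "arguments": {"plan": [{"dp":[0.12,0,-3],"rotation":[0,0,0]},{"dp":[0,0,-3],"rotation":[0,0,0]},{"dp":[0,0,-3],"rotation":[0,0,0]},{"dp":[0,0,-2],"rotation":[0,0,0]},{"dp":[0,0,-1.6],"rotation":[0,0,0]},{"dp":[0,0,0],"rotation":[0,0,0]},{"dp":[0,0,0],"rotation":[0,0,0]}]}}

```text
time_s: 11.12
position: [465.6, -215.2, 4.9]
orientation: [-1.288, 1.076, -1.076]
wrist_force: [-0.1, -0.2, 0.8]
width: 59.4
```

Request:
{"name": "send_rows", "arguments": {"plan": [{"dp":[0,0,0],"rotation":[0,0,0]},{"dp":[0,0,0],"rotation":[0,0,0]},{"dp":[0,0,0],"rotation":[0,0,0]},{"dp":[0,0,0],"rotation":[0,0,0]},{"dp":[0,0,0],"rotation":[0,0,0]},{"dp":[0,0,0],"rotation":[0,0,0]}], "gripper": 1, "force": 30}}

```text
time_s: 11.62
position: [466.9, -216.4, 6.5]
orientation: [-1.287, 1.074, -1.08]
wrist_force: [-1.1, 2.5, 6.9]
width: 43.6
```

```bash
python3 - <<'E'
from h import *
o,T=st(); p0=o['position']
up=p0+[0,0,260]; pre=B(-63,0.5,28); go(pre,TP,16,p0=up); go(up,T)
E
```

```text
t 11.62 p [ 466.9 -216.4    6.5] w 43.6 F [-1.1  2.5  6.9] 
j [-0.51  0.22  1.68  0.    1.23 -0.68] 
 [[ 0.177  0.004  0.984]
 [-0.984 -0.001  0.177]
 [ 0.002 -1.     0.004]]
total d [-1.75 37.56 -2.53] w [-24.46 -37.2   89.25] min rows 14.2 n 16 per row [-0.11  2.35 -0.16] [-1.53 -2.32  5.58]
total d [ 0.  0. 26.] w [0. 0. 0.] min rows 6.5 n 7 per row [0.   0.   3.71] [0. 0. 0.]
```

Request:
{"name": "send_rows", "arguments": {"plan": [{"dp":[0,0,2],"rotation":[0,0,0]},{"dp":[0,0,4],"rotation":[0,0,0]},{"dp":[0,0,4],"rotation":[0,0,0]},{"dp":[0,0,4],"rotation":[0,0,0]},{"dp":[0,0,4],"rotation":[0,0,0]},{"dp":[0,0,4],"rotation":[0,0,0]},{"dp":[0,0,4],"rotation":[0,0,0]},{"dp":[-0.11,2.35,-0.16],"rotation":[-1.53,-2.32,5.58]},{"dp":[-0.11,2.35,-0.16],"rotation":[-1.53,-2.32,5.58]},{"dp":[-0.11,2.35,-0.16],"rotation":[-1.53,-2.32,5.58]},{"dp":[-0.11,2.35,-0.16],"rotation":[-1.53,-2.32,5.58]},{"dp":[-0.11,2.35,-0.16],"rotation":[-1.53,-2.32,5.58]},{"dp":[-0.11,2.35,-0.16],"rotation":[-1.53,-2.32,5.58]},{"dp":[-0.11,2.35,-0.16],"rotation":[-1.53,-2.32,5.58]},{"dp":[-0.11,2.35,-0.16],"rotation":[-1.53,-2.32,5.58]}]}}

```text
time_s: 12.87
position: [456.4, -26.9, 252.2]
orientation: [-1.455, 0.161, -0.759]
wrist_force: [0.5, 1.0, -0.6]
width: 43.6
```

Request:
{"name": "send_rows", "arguments": {"plan": [{"dp":[-0.11,2.35,-0.16],"rotation":[-1.53,-2.32,5.58]},{"dp":[-0.11,2.35,-0.16],"rotation":[-1.53,-2.32,5.58]},{"dp":[-0.11,2.35,-0.16],"rotation":[-1.53,-2.32,5.58]},{"dp":[-0.11,2.35,-0.16],"rotation":[-1.53,-2.32,5.58]},{"dp":[-0.11,2.35,-0.16],"rotation":[-1.53,-2.32,5.58]},{"dp":[-0.11,2.35,-0.16],"rotation":[-1.53,-2.32,5.58]},{"dp":[-0.11,2.35,-0.16],"rotation":[-1.53,-2.32,5.58]},{"dp":[-0.11,2.35,-0.16],"rotation":[-1.53,-2.32,5.58]},{"dp":[0,0,0],"rotation":[0,0,0]},{"dp":[0,0,0],"rotation":[0,0,0]}]}}

```text
time_s: 13.7
position: [447.4, 160.3, 238.8]
orientation: [-1.416, -0.713, -0.358]
wrist_force: [-0.4, -0.8, -0.2]
width: 43.7
```

```bash
cat >> h.py <<'E'
def bb(p): return (np.column_stack([X,Y,Z]).T@(np.asarray(p)-bed)).round(1)
E
python3 - <<'E'
from h import *
o,T=st(); p0=o['position']; print(bb(p0)); a=B(4,0,25); go(a,TP,3); go(B(4,0,17),TP,2,p0=a,T0=TP)
snap("pics/w8.png"); crop("pics/w8.png","pics/w8b.png",100,180,300,190,2.6)
E
```

```text
t 13.7 p [447.4 160.3 238.8] w 43.7 F [-0.4 -0.8 -0.2] 
j [ 0.29 -0.64  2.07 -0.04  1.02 -1.52] 
 [[ 0.746  0.623 -0.236]
 [ 0.183  0.149  0.972]
 [ 0.64  -0.768 -0.003]]
[-62.1   2.1  25.2]
total d [ 4.17  0.8  -5.08] w [ 0.2  -0.13  0.07] min rows 1.6 n 3 per row [ 1.39  0.27 -1.69] [ 0.07 -0.04  0.02]
total d [-0.6  -0.15 -0.51] w [0. 0. 0.] min rows 0.2 n 2 per row [-0.3  -0.07 -0.26] [0. 0. 0.]
```

View pics/w8b.png

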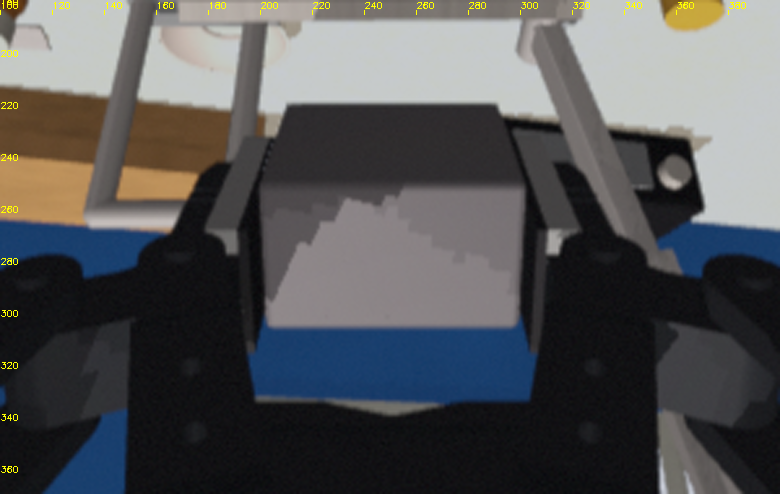

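Request:
{"name": "send_rows", "arguments": {"plan": [{"dp":[1.39,0.27,-1.69],"rotation":[0.07,0,0]},{"dp":[1.39,0.27,-1.69],"rotation":[0.07,0,0]},{"dp":[1.39,0.27,-1.69],"rotation":[0.07,0,0]},{"dp":[-0.3,-0.07,-0.26],"rotation":[0,0,0]},{"dp":[-0.15,-0.04,-0.13],"rotation":[0,0,0]},{"dp":[0,0,0],"rotation":[0,0,0]},{"dp":[0,0,0],"rotation":[0,0,0]}]}}

```text
time_s: 14.33
position: [485.5, 166.6, 185.9]
orientation: [-1.412, -0.713, -0.363]
wrist_force: [0.3, -0.3, -1.0]
width: 43.6
```

```bash
python3 - <<'E'
from h import *
o,T=st(); p0=o['position']; print(bb(p0))
E
```

```text
t 14.33 p [485.5 166.6 185.9] w 43.6 F [ 0.3 -0.3 -1. ] 
j [ 0.27 -0.47  2.07 -0.03  0.84 -1.52] 
 [[ 0.744  0.625 -0.234]
 [ 0.179  0.151  0.972]
 [ 0.643 -0.766  0.001]]
[ 3.1 -0.8 20.6]
```

Request:
{"name": "send_rows", "arguments": {"plan": [{"dp":[-0.15,-0.04,-0.13],"rotation":[0,0,0]},{"dp":[-0.11,-0.03,-0.1],"rotation":[0,0,0]},{"dp":[0,0,0],"rotation":[0,0,0]},{"dp":[0,0,0],"rotation":[0,0,0]}]}}

```text
time_s: 14.67
position: [482.6, 166.2, 182.3]
orientation: [-1.412, -0.712, -0.361]
wrist_force: [0.4, -1.1, -1.0]
width: 43.6
```

Request:
{"name": "send_rows", "arguments": {"plan": [{"dp":[-0.08,-0.02,-0.07],"rotation":[0,0,0]},{"dp":[0,0,0],"rotation":[0,0,0]},{"dp":[0,0,0],"rotation":[0,0,0]}]}}

```text
time_s: 14.92
position: [481.8, 166.0, 181.2]
orientation: [-1.412, -0.712, -0.36]
wrist_force: [-1.0, -0.4, -0.9]
width: 43.3
```

Request:
{"name": "send_rows", "arguments": {"plan": [{"dp":[-0.06,-0.02,-0.05],"rotation":[0,0,0]},{"dp":[0,0,0],"rotation":[0,0,0]},{"dp":[0,0,0],"rotation":[0,0,0]}]}}

```text
time_s: 15.17
position: [481.5, 165.9, 181.2]
orientation: [-1.412, -0.712, -0.361]
wrist_force: [1.4, 0.7, -1.1]
width: 43.5
```

```bash
python3 - <<'E'
from h import *
o,T=st(); p0=o['position']; print(bb(p0))
snap("pics/w9.png"); crop("pics/w9.png","pics/w9b.png",100,180,300,190,2.6)
E
```

```text
t 15.17 p [481.5 165.9 181.2] w 43.5 F [ 1.4  0.7 -1.1] 
j [ 0.27 -0.48  2.09 -0.03  0.84 -1.53] 
 [[ 0.745  0.624 -0.235]
 [ 0.18   0.151  0.972]
 [ 0.642 -0.766  0.001]]
[ 4.1 -0.6 14.5]
```

View pics/w9b.png

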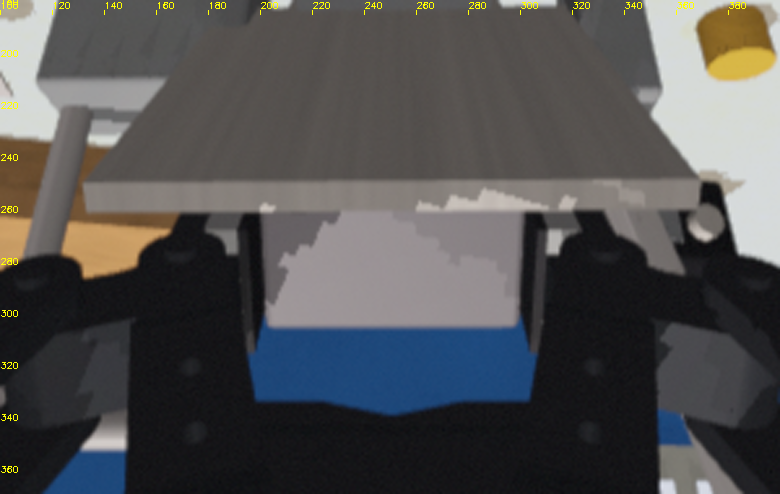

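Effectively on the floor (z 14.5, light contact). Release.

Request:
{"name": "send_rows", "arguments": {"plan": [{"dp":[0,0,0],"rotation":[0,0,0]},{"dp":[0,0,0],"rotation":[0,0,0]},{"dp":[0,0,0],"rotation":[0,0,0]},{"dp":[0,0,0],"rotation":[0,0,0]},{"dp":[0,0,0],"rotation":[0,0,0]},{"dp":[0,0,0],"rotation":[0,0,0]},{"dp":[0,0,0],"rotation":[0,0,0]},{"dp":[0,0,0],"rotation":[0,0,0]}], "gripper": -0.4}}

```text
time_s: 15.88
position: [481.2, 165.8, 180.7]
orientation: [-1.413, -0.712, -0.36]
wrist_force: [0.3, -0.6, -0.2]
width: 59.7
```

```bash
python3 - <<'E'
from h import *
o,T=st()
snap("pics/s10.png",'scene'); crop("pics/s10.png","pics/s10b.png",150,100,220,150,3.5)
p1=o['position']-65*X+np.array([0,0,20]); go(p1,T,3)
go([592.6,-213,130],down(-44.6),14,p0=p1)
E
```

```text
t 15.88 p [481.2 165.8 180.7] w 59.7 F [ 0.3 -0.6 -0.2] 
j [ 0.27 -0.48  2.09 -0.03  0.84 -1.53] 
 [[ 0.746  0.623 -0.235]
 [ 0.18   0.151  0.972]
 [ 0.641 -0.767  0.   ]]
total d [-4.06 -0.99  6.98] w [ 0.  0. -0.] min rows 2.0 n 3 per row [-1.35 -0.33  2.33] [ 0.  0. -0.]
total d [ 15.2  -36.89 -12.05] w [ 11.1   40.09 -55.72] min rows 10.2 n 14 per row [ 1.09 -2.64 -0.86] [ 0.79  2.86 -3.98]
```

View pics/s10b.png

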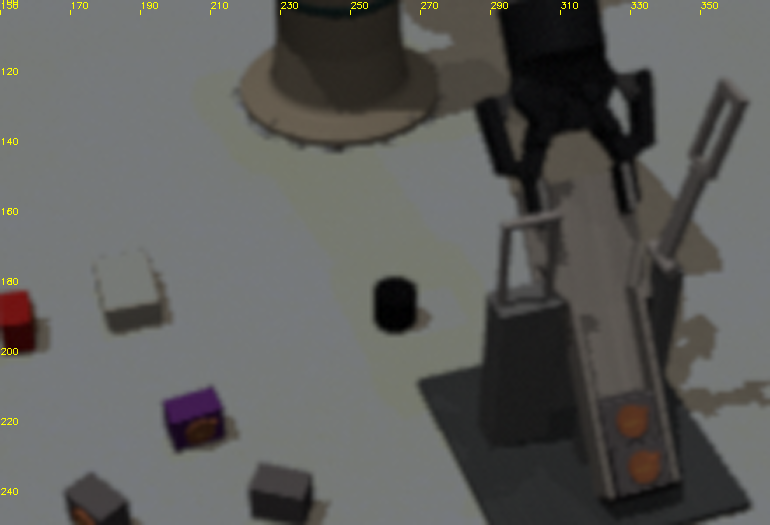

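Request:
{"name": "send_rows", "arguments": {"plan": [{"dp":[-1.35,-0.33,2.33],"rotation":[0,0,0]},{"dp":[-1.35,-0.33,2.33],"rotation":[0,0,0]},{"dp":[-1.35,-0.33,2.33],"rotation":[0,0,0]},{"dp":[0,-2.64,0],"rotation":[0.79,2.86,-3.98]},{"dp":[0,-2.64,0],"rotation":[0.79,2.86,-3.98]},{"dp":[0,-2.64,0],"rotation":[0.79,2.86,-3.98]},{"dp":[1.4,-2.64,-1.1],"rotation":[0.79,2.86,-3.98]},{"dp":[1.4,-2.64,-1.1],"rotation":[0.79,2.86,-3.98]},{"dp":[1.4,-2.64,-1.1],"rotation":[0.79,2.86,-3.98]},{"dp":[1.4,-2.64,-1.1],"rotation":[0.79,2.86,-3.98]},{"dp":[1.4,-2.64,-1.1],"rotation":[0.79,2.86,-3.98]},{"dp":[1.4,-2.64,-1.1],"rotation":[0.79,2.86,-3.98]},{"dp":[1.4,-2.64,-1.1],"rotation":[0.79,2.86,-3.98]},{"dp":[1.4,-2.64,-1.1],"rotation":[0.79,2.86,-3.98]},{"dp":[1.4,-2.64,-1.1],"rotation":[0.79,2.86,-3.98]},{"dp":[1.3,-2.64,-1.1],"rotation":[0.79,2.86,-3.98]},{"dp":[1.3,-2.64,-1.1],"rotation":[0.79,2.86,-3.98]},{"dp":[0,0,0],"rotation":[0,0,0]},{"dp":[0,0,0],"rotation":[0,0,0]},{"dp":[0,0,0],"rotation":[0,0,0]}]}}

```text
time_s: 17.6
position: [592.8, -213.5, 129.5]
orientation: [-1.484, 0.607, -0.609]
wrist_force: [0.1, 0.5, 1.0]
width: 60.1
```

```bash
python3 - <<'E'
from h import *
st()
snap("pics/w11.png"); crop("pics/w11.png","pics/w11b.png",100,140,300,220,2.6)
E
```

```text
t 17.6 p [ 592.8 -213.5  129.5] w 60.1 F [0.1 0.5 1. ] 
j [-0.4   0.4   1.21 -0.    1.54 -1.2 ] 
 [[ 0.713  0.001  0.702]
 [-0.702 -0.001  0.713]
 [ 0.001 -1.    -0.   ]]
```

View pics/w11b.png

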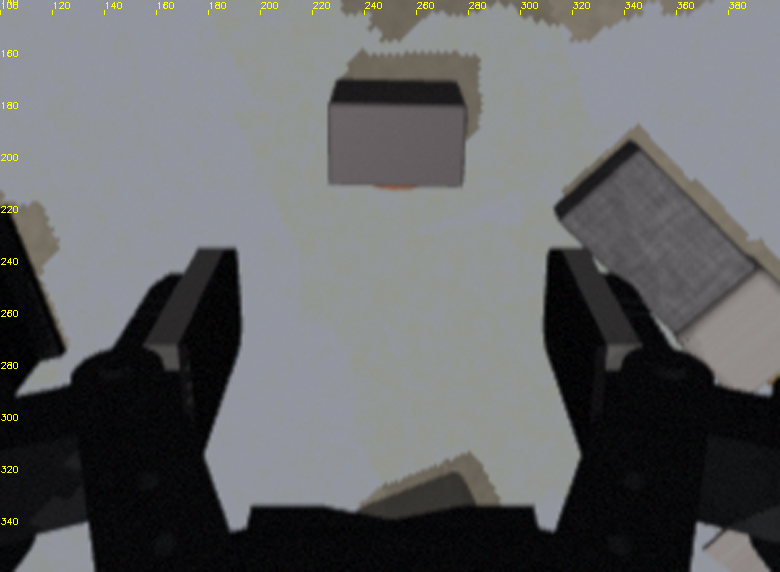

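```bash
python3 - <<'E'
from h import *
p=blk("pics/w11.png",[(329,184),(462,186),(465,104),(329,103)],2.6,100,140)
go([*p,4],down(-45.2))
E
```

```text
[ 594.1 -212.9] thick 27.2 len 42.8 find -45.5 long 44.7
total d [  0.12   0.02 -12.68] w [ 0.09  0.15 -0.68] min rows 3.2 n 4 per row [ 0.03  0.01 -3.17] [ 0.02  0.04 -0.17]
```

Request:
{"name": "send_rows", "arguments": {"plan": [{"dp":[0.1,0,-3],"rotation":[0,0,-0.7]},{"dp":[0,0,-3],"rotation":[0,0,0]},{"dp":[0,0,-3],"rotation":[0,0,0]},{"dp":[0,0,-2],"rotation":[0,0,0]},{"dp":[0,0,-1.4],"rotation":[0,0,0]},{"dp":[0,0,0],"rotation":[0,0,0]},{"dp":[0,0,0],"rotation":[0,0,0]}], "gripper": -0.27}}

```text
time_s: 18.23
position: [594.2, -213.4, 7.3]
orientation: [-1.482, 0.615, -0.62]
wrist_force: [0.0, 0.1, 0.3]
width: 53.8
```

Request:
{"name": "send_rows", "arguments": {"plan": [{"dp":[0,0,0],"rotation":[0,0,0]},{"dp":[0,0,0],"rotation":[0,0,0]},{"dp":[0,0,0],"rotation":[0,0,0]},{"dp":[0,0,0],"rotation":[0,0,0]},{"dp":[0,0,0],"rotation":[0,0,0]},{"dp":[0,0,0],"rotation":[0,0,0]}], "gripper": 1, "force": 30}}

```text
time_s: 18.73
position: [595.3, -214.1, 8.6]
orientation: [-1.482, 0.613, -0.622]
wrist_force: [-0.3, 0.8, 6.7]
width: 43.4
```

```bash
python3 - <<'E'
from h import *
o,T=st(); p0=o['position']
up=p0+[0,0,250]; pre=B(-63,0.5,28); go(pre,TP,14,p0=up)
E
```

```text
t 18.73 p [ 595.3 -214.1    8.6] w 43.4 F [-0.3  0.8  6.7] 
j [-0.4   0.52  1.3  -0.    1.32 -1.18] 
 [[ 0.704  0.005  0.71 ]
 [-0.71  -0.003  0.704]
 [ 0.005 -1.     0.002]]
total d [-14.59  37.33  -1.74] w [-11.36 -39.86  56.48] min rows 10.0 n 14 per row [-1.04  2.67 -0.12] [-0.81 -2.85  4.03]
```

Request:
{"name": "send_rows", "arguments": {"plan": [{"dp":[0,0,2],"rotation":[0,0,0]},{"dp":[0,0,3.9],"rotation":[0,0,0]},{"dp":[0,0,3.9],"rotation":[0,0,0]},{"dp":[0,0,3.9],"rotation":[0,0,0]},{"dp":[0,0,3.9],"rotation":[0,0,0]},{"dp":[0,0,3.9],"rotation":[0,0,0]},{"dp":[0,0,3.6],"rotation":[0,0,0]},{"dp":[-1.6,2.67,-0.12],"rotation":[-0.81,-2.85,4.03]},{"dp":[-1.6,2.67,-0.12],"rotation":[-0.81,-2.85,4.03]},{"dp":[-1.6,2.67,-0.12],"rotation":[-0.81,-2.85,4.03]},{"dp":[-1.6,2.67,-0.12],"rotation":[-0.81,-2.85,4.03]},{"dp":[-1.6,2.67,-0.12],"rotation":[-0.81,-2.85,4.03]},{"dp":[-1.6,2.67,-0.12],"rotation":[-0.81,-2.85,4.03]},{"dp":[-1.6,2.67,-0.12],"rotation":[-0.81,-2.85,4.03]}]}}

```text
time_s: 19.9
position: [480.8, -25.7, 249.1]
orientation: [-1.498, -0.059, -0.506]
wrist_force: [-0.3, 2.0, 0.2]
width: 43.5
```

Request:
{"name": "send_rows", "arguments": {"plan": [{"dp":[-1.6,2.67,-0.12],"rotation":[-0.81,-2.85,4.03]},{"dp":[-1.6,2.67,-0.12],"rotation":[-0.81,-2.85,4.03]},{"dp":[-0.19,2.67,-0.12],"rotation":[-0.81,-2.85,4.03]},{"dp":[0,2.67,-0.12],"rotation":[-0.81,-2.85,4.03]},{"dp":[0,2.67,-0.12],"rotation":[-0.81,-2.85,4.03]},{"dp":[0,2.67,-0.12],"rotation":[-0.81,-2.85,4.03]},{"dp":[0,2.67,-0.12],"rotation":[-0.81,-2.85,4.03]},{"dp":[0,0,0],"rotation":[0,0,0]},{"dp":[0,0,0],"rotation":[0,0,0]}]}}

```text
time_s: 20.65
position: [447.2, 160.8, 240.2]
orientation: [-1.413, -0.712, -0.358]
wrist_force: [0.1, -0.4, -1.1]
width: 43.5
```

```bash
python3 - <<'E'
from h import *
o,T=st(); p0=o['position']; print(bb(p0)); a=B(2,0,25); go(a,TP,3)
snap("pics/w12.png"); crop("pics/w12.png","pics/w12b.png",100,180,300,190,2.6)
E
```

```text
t 20.65 p [447.2 160.8 240.2] w 43.5 F [ 0.1 -0.4 -1.1] 
j [ 0.29 -0.64  2.07 -0.04  1.02 -1.52] 
 [[ 0.746  0.622 -0.237]
 [ 0.182  0.151  0.972]
 [ 0.64  -0.768 -0.   ]]
[-63.3   2.6  26. ]
total d [ 4.07  0.72 -5.06] w [ 0.07 -0.18  0.02] min rows 1.6 n 3 per row [ 1.36  0.24 -1.69] [ 0.02 -0.06  0.01]
```

View pics/w12b.png

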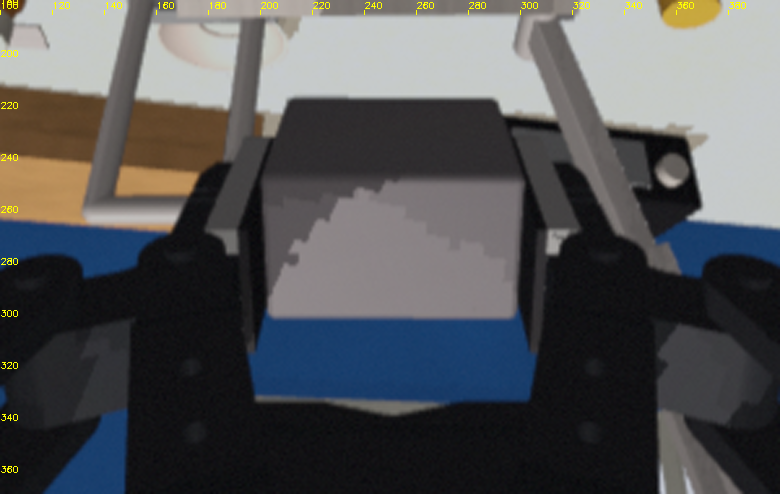

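Request:
{"name": "send_rows", "arguments": {"plan": [{"dp":[1.36,0.24,-1.69],"rotation":[0,0,0]},{"dp":[1.36,0.24,-1.69],"rotation":[0,0,0]},{"dp":[1.36,0.24,-1.69],"rotation":[0,0,0]},{"dp":[-0.3,-0.07,-0.26],"rotation":[0,0,0]},{"dp":[-0.3,-0.07,-0.26],"rotation":[0,0,0]},{"dp":[0,0,0],"rotation":[0,0,0]},{"dp":[0,0,0],"rotation":[0,0,0]}]}}

```text
time_s: 21.28
position: [482.8, 165.5, 185.5]
orientation: [-1.414, -0.712, -0.361]
wrist_force: [-0.1, 0.9, -1.3]
width: 43.4
```

```bash
python3 - <<'E'
from h import *
o,T=st(); p0=o['position']; print(bb(p0))
E
```

```text
t 21.28 p [482.8 165.5 185.5] w 43.4 F [-0.1  0.9 -1.3] 
j [ 0.27 -0.48  2.08 -0.03  0.85 -1.53] 
 [[ 0.746  0.624 -0.234]
 [ 0.18   0.15   0.972]
 [ 0.642 -0.767 -0.   ]]
[ 1.6 -1.3 18.2]
```

Request:
{"name": "send_rows", "arguments": {"plan": [{"dp":[-0.12,-0.02,-0.1],"rotation":[0,0,0]},{"dp":[-0.1,-0.01,-0.09],"rotation":[0,0,0]},{"dp":[0,0,0],"rotation":[0,0,0]},{"dp":[0,0,0],"rotation":[0,0,0]}]}}

```text
time_s: 21.62
position: [480.7, 165.7, 183.0]
orientation: [-1.413, -0.712, -0.36]
wrist_force: [1.2, 1.0, 0.8]
width: 43.6
```

Request:
{"name": "send_rows", "arguments": {"plan": [{"dp":[-0.06,0,-0.05],"rotation":[0,0,0]},{"dp":[0,0,0],"rotation":[0,0,0]},{"dp":[0,0,0],"rotation":[0,0,0]}]}}

```text
time_s: 21.87
position: [480.6, 165.7, 182.9]
orientation: [-1.413, -0.713, -0.361]
wrist_force: [4.3, 0.4, 4.6]
width: 43.4
```

```bash
python3 - <<'E'
from h import *
o,T=st(); p0=o['position']; print(bb(p0))
E
```

```text
t 21.87 p [480.6 165.7 182.9] w 43.4 F [4.3 0.4 4.6] 
j [ 0.27 -0.49  2.09 -0.03  0.85 -1.52] 
 [[ 0.745  0.625 -0.235]
 [ 0.18   0.15   0.972]
 [ 0.642 -0.766 -0.001]]
[ 2.2 -0.5 14.9]
```

Contact (≈6 N along the floor normal). Release.

Request:
{"name": "send_rows", "arguments": {"plan": [{"dp":[0,0,0],"rotation":[0,0,0]},{"dp":[0,0,0],"rotation":[0,0,0]},{"dp":[0,0,0],"rotation":[0,0,0]},{"dp":[0,0,0],"rotation":[0,0,0]},{"dp":[0,0,0],"rotation":[0,0,0]},{"dp":[0,0,0],"rotation":[0,0,0]},{"dp":[0,0,0],"rotation":[0,0,0]},{"dp":[0,0,0],"rotation":[0,0,0]}], "gripper": -0.4}}

```text
time_s: 22.53
position: [479.8, 165.6, 181.5]
orientation: [-1.414, -0.711, -0.359]
wrist_force: [0.4, -0.1, -0.1]
width: 59.9
```

```bash
python3 - <<'E'
from h import *
o,T=st()
snap("pics/s13.png",'scene'); crop("pics/s13.png","pics/s13b.png",150,100,220,150,3.5)
p1=o['position']-65*X+np.array([0,0,20]); go(p1,T,3)
# A: find 163 ; M -> tool x = 163-180=-17 
go([587.5,-74,130],down(-17),14,p0=p1)
E
```

```text
t 22.53 p [479.8 165.6 181.5] w 59.9 F [ 0.4 -0.1 -0.1] 
j [ 0.27 -0.49  2.09 -0.03  0.85 -1.52] 
 [[ 0.747  0.622 -0.235]
 [ 0.181  0.15   0.972]
 [ 0.64  -0.768 -0.   ]]
total d [-4.06 -0.99  6.97] w [-0.    0.01 -0.  ] min rows 2.0 n 3 per row [-1.35 -0.33  2.32] [-0.  0. -0.]
total d [ 14.83 -22.97 -12.12] w [  1.23  40.24 -29.34] min rows 7.3 n 14 per row [ 1.06 -1.64 -0.87] [ 0.09  2.87 -2.1 ]
```

View pics/s13b.png

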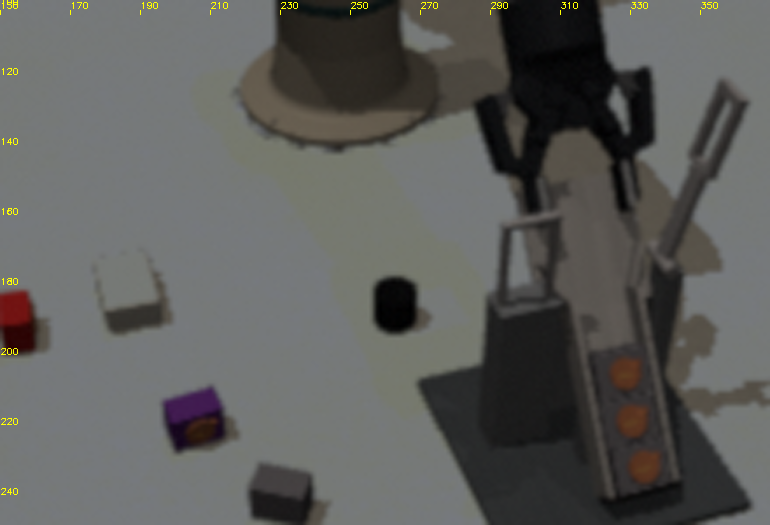

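Request:
{"name": "send_rows", "arguments": {"plan": [{"dp":[-1.35,-0.33,2.33],"rotation":[0,0,0]},{"dp":[-1.35,-0.33,2.33],"rotation":[0,0,0]},{"dp":[-1.35,-0.33,2.33],"rotation":[0,0,0]},{"dp":[0,-2.3,0.5],"rotation":[0.09,2.87,-2.1]},{"dp":[0,-2.3,0.5],"rotation":[0.09,2.87,-2.1]},{"dp":[0,-2.3,0],"rotation":[0.09,2.87,-2.1]},{"dp":[0,-2.3,0],"rotation":[0.09,2.87,-2.1]},{"dp":[0,-2.3,0],"rotation":[0.09,2.87,-2.1]},{"dp":[0,-2.3,0],"rotation":[0.09,2.87,-2.1]},{"dp":[1.2,-2.3,-1],"rotation":[0.09,2.87,-2.1]},{"dp":[1.9,-2.3,-1.7],"rotation":[0.09,2.87,-2.1]},{"dp":[1.9,-2.3,-1.7],"rotation":[0.09,2.87,-2.1]},{"dp":[2,-2.3,-1.7],"rotation":[0.09,2.87,-2.1]},{"dp":[2,0,-1.8],"rotation":[0.09,2.87,-2.1]},{"dp":[2,0,-1.8],"rotation":[0.09,2.87,-2.1]},{"dp":[2,0,-1.8],"rotation":[0.09,2.87,-2.1]},{"dp":[1.8,0,-1.8],"rotation":[0.09,2.87,-2.1]},{"dp":[0,0,0],"rotation":[0,0,0]},{"dp":[0,0,0],"rotation":[0,0,0]},{"dp":[0,0,0],"rotation":[0,0,0]}]}}

```text
time_s: 24.25
position: [587.4, -74.3, 129.0]
orientation: [-1.558, 0.232, -0.235]
wrist_force: [-0.4, -0.7, -0.5]
width: 59.7
```

```bash
python3 - <<'E'
from h import *
st()
snap("pics/w14.png"); crop("pics/w14.png","pics/w14b.png",100,140,300,220,2.6)
E
```

```text
t 24.25 p [587.4 -74.3 129. ] w 59.7 F [-0.4 -0.7 -0.5] 
j [-0.19  0.29  1.34  0.    1.51 -1.46] 
 [[ 0.956  0.002  0.293]
 [-0.293 -0.     0.956]
 [ 0.002 -1.     0.   ]]
```

View pics/w14b.png

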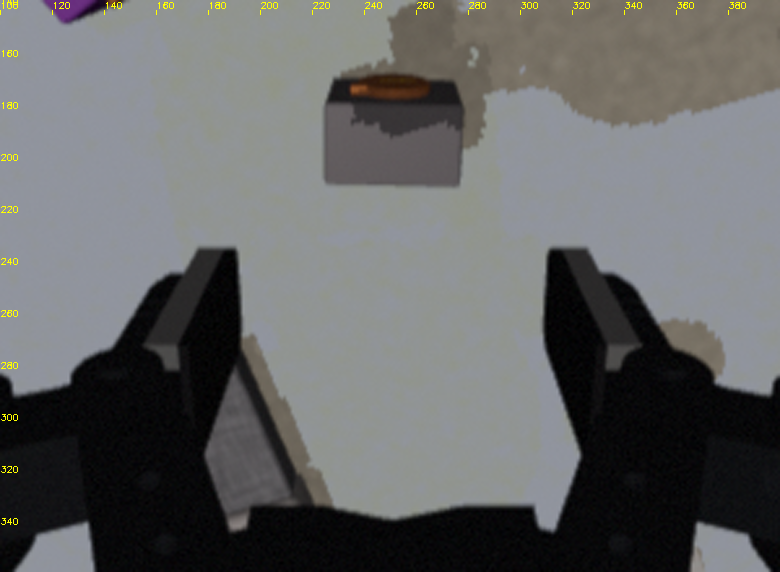

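```bash
python3 - <<'E'
from h import *
p=blk("pics/w14.png",[(325,103),(462,103),(460,186),(325,184)],2.6,100,140)
go([*p,7],down(-17))
E
```

```text
[588.2 -73.6] thick 27.3 len 43.1 find 162.3 long 72.4
total d [  0.07   0.08 -12.33] w [0.04 0.25 0.05] min rows 3.1 n 4 per row [ 0.02  0.02 -3.08] [0.01 0.06 0.01]
```

Request:
{"name": "send_rows", "arguments": {"plan": [{"dp":[0.05,0.05,-3],"rotation":[0,0,-0.5]},{"dp":[0,0,-3],"rotation":[0,0,0]},{"dp":[0,0,-3],"rotation":[0,0,0]},{"dp":[0,0,-2],"rotation":[0,0,0]},{"dp":[0,0,-1.3],"rotation":[0,0,0]},{"dp":[0,0,0],"rotation":[0,0,0]},{"dp":[0,0,0],"rotation":[0,0,0]}], "gripper": -0.4}}

```text
time_s: 24.88
position: [588.4, -74.0, 7.4]
orientation: [-1.557, 0.238, -0.244]
wrist_force: [1.2, -0.2, 0.5]
width: 59.8
```

Request:
{"name": "send_rows", "arguments": {"plan": [{"dp":[0,0,0],"rotation":[0,0,0]},{"dp":[0,0,0],"rotation":[0,0,0]},{"dp":[0,0,0],"rotation":[0,0,0]},{"dp":[0,0,0],"rotation":[0,0,0]},{"dp":[0,0,0],"rotation":[0,0,0]},{"dp":[0,0,0],"rotation":[0,0,0]}], "gripper": 1, "force": 30}}

```text
time_s: 25.38
position: [589.5, -74.1, 8.4]
orientation: [-1.558, 0.236, -0.245]
wrist_force: [-2.8, 1.1, 8.4]
width: 43.3
```

```bash
python3 - <<'E'
from h import *
o,T=st(); p0=o['position']
up=p0+[0,0,250]; pre=B(-63,0.5,28); Tm=down(-167); go([430,0,270],Tm,22,p0=up); go(pre,TM,10,p0=[430,0,270],T0=Tm)
E
```

```text
t 25.38 p [589.5 -74.1   8.4] w 43.3 F [-2.8  1.1  8.4] 
j [-0.19  0.42  1.43  0.    1.28 -1.45] 
 [[ 0.953  0.006  0.302]
 [-0.302 -0.001  0.953]
 [ 0.006 -1.     0.001]]
total d [-15.95   7.41   1.16] w [   0.44    0.04 -149.44] min rows 21.3 n 22 per row [-0.72  0.34  0.05] [ 0.02  0.   -6.79]
total d [ 1.94 15.92 -2.87] w [  9.24 -38.92   0.67] min rows 5.7 n 10 per row [ 0.19  1.59 -0.29] [ 0.92 -3.89  0.07]
```

Request:
{"name": "send_rows", "arguments": {"plan": [{"dp":[0,0,2],"rotation":[0,0,0]},{"dp":[0,0,3.9],"rotation":[0,0,0]},{"dp":[0,0,3.9],"rotation":[0,0,0]},{"dp":[0,0,3.9],"rotation":[0,0,0]},{"dp":[0,0,3.9],"rotation":[0,0,0]},{"dp":[0,0,3.9],"rotation":[0,0,0]},{"dp":[0,0,3.6],"rotation":[0,0,0]},{"dp":[-1,0,0.05],"rotation":[0,0,-6.8]},{"dp":[-1,0,0.05],"rotation":[0,0,-6.8]},{"dp":[-1,0,0.05],"rotation":[0,0,-6.8]},{"dp":[-1,0,0.05],"rotation":[0,0,-6.8]},{"dp":[-1,0,0.05],"rotation":[0,0,-6.8]},{"dp":[-1,0,0.05],"rotation":[0,0,-6.8]},{"dp":[-1,0,0.05],"rotation":[0,0,-6.8]},{"dp":[-1,0,0.05],"rotation":[0,0,-6.8]},{"dp":[-1,0,0.05],"rotation":[0,0,-6.8]},{"dp":[-1,0,0.05],"rotation":[0,0,-6.8]},{"dp":[-1,0,0.05],"rotation":[0,0,-6.8]}]}}

```text
time_s: 26.88
position: [477.3, -73.8, 262.8]
orientation: [-1.186, 1.242, -1.246]
wrist_force: [-0.1, -0.0, -1.3]
width: 43.7
```

Request:
{"name": "send_rows", "arguments": {"plan": [{"dp":[-1,0.7,0.05],"rotation":[0,0,-6.8]},{"dp":[-1,0.7,0.05],"rotation":[0,0,-6.8]},{"dp":[-1,0.7,0.05],"rotation":[0,0,-6.8]},{"dp":[-1,0.7,0.05],"rotation":[0,0,-6.8]},{"dp":[-1,0.7,0.05],"rotation":[0,0,-6.8]},{"dp":[0,0.7,0.05],"rotation":[0,0,-6.8]},{"dp":[0,0.7,0.05],"rotation":[0,0,-6.8]},{"dp":[0,0.7,0.05],"rotation":[0,0,-6.8]},{"dp":[0,0.7,0.05],"rotation":[0,0,-6.8]},{"dp":[0,0.7,0.05],"rotation":[0,0,-6.8]},{"dp":[0,0.7,0.05],"rotation":[0,0,-6.8]},{"dp":[0,0,0],"rotation":[0,0,0]},{"dp":[0,0,0],"rotation":[0,0,0]}]}}

```text
time_s: 27.97
position: [427.8, 3.3, 268.0]
orientation: [-0.241, 2.1, -2.101]
wrist_force: [0.7, -0.7, -1.2]
width: 43.5
```

```bash
python3 - <<'E'
from h import *
o,T=st(); p0=o['position']; go(B(-63,0.5,28),TM,10)
E
```

```text
t 27.97 p [427.8   3.3 268. ] w 43.5 F [ 0.7 -0.7 -1.2] 
j [-0.08 -0.23  1.6  -0.    1.78  1.26] 
 [[-0.974  0.     0.226]
 [-0.226 -0.001 -0.974]
 [-0.    -1.     0.001]]
total d [ 2.16 15.59 -2.68] w [  9.3 -38.9   0.6] min rows 5.7 n 10 per row [ 0.22  1.56 -0.27] [ 0.93 -3.89  0.06]
```

Request:
{"name": "send_rows", "arguments": {"plan": [{"dp":[0.22,1.56,-0.27],"rotation":[0.93,-3.89,0.06]},{"dp":[0.22,1.56,-0.27],"rotation":[0.93,-3.89,0.06]},{"dp":[0.22,1.56,-0.27],"rotation":[0.93,-3.89,0.06]},{"dp":[0.22,1.56,-0.27],"rotation":[0.93,-3.89,0.06]},{"dp":[0.22,1.56,-0.27],"rotation":[0.93,-3.89,0.06]},{"dp":[0.22,1.56,-0.27],"rotation":[0.93,-3.89,0.06]},{"dp":[0.22,1.56,-0.27],"rotation":[0.93,-3.89,0.06]},{"dp":[0.22,1.56,-0.27],"rotation":[0.93,-3.89,0.06]},{"dp":[0.22,1.56,-0.27],"rotation":[0.93,-3.89,0.06]},{"dp":[0.22,1.56,-0.27],"rotation":[0.93,-3.89,0.06]},{"dp":[0,0,0],"rotation":[0,0,0]},{"dp":[0,0,0],"rotation":[0,0,0]}]}}

```text
time_s: 28.97
position: [449.2, 159.2, 240.1]
orientation: [0.421, 1.813, -1.66]
wrist_force: [0.7, -0.6, -0.1]
width: 43.5
```

```bash
python3 - <<'E'
from h import *
o,T=st(); p0=o['position']; print(bb(p0)); a=B(2,0,25); go(a,TM,3)
snap("pics/w15.png"); crop("pics/w15.png","pics/w15b.png",100,180,300,190,2.6)
E
```

```text
t 28.97 p [449.2 159.2 240.1] w 43.5 F [ 0.7 -0.6 -0.1] 
j [ 0.28 -0.64  2.07 -0.03  1.02  1.61] 
 [[-0.746  0.622  0.237]
 [-0.182  0.152 -0.972]
 [-0.641 -0.768 -0.001]]
[-62.2   0.5  27.1]
total d [ 3.86  0.89 -5.05] w [-0.   -0.17 -0.01] min rows 1.6 n 3 per row [ 1.29  0.3  -1.68] [-0.   -0.06 -0.  ]
```

View pics/w15b.png

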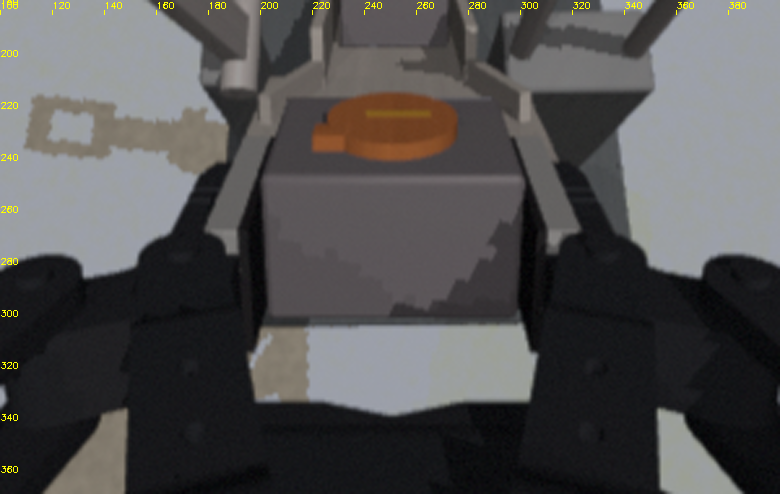

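Request:
{"name": "send_rows", "arguments": {"plan": [{"dp":[1.29,0.3,-1.68],"rotation":[0,0,0]},{"dp":[1.29,0.3,-1.68],"rotation":[0,0,0]},{"dp":[1.29,0.3,-1.68],"rotation":[0,0,0]},{"dp":[-0.3,-0.07,-0.26],"rotation":[0,0,0]},{"dp":[-0.3,-0.07,-0.26],"rotation":[0,0,0]},{"dp":[0,0,0],"rotation":[0,0,0]},{"dp":[0,0,0],"rotation":[0,0,0]}]}}

```text
time_s: 29.6
position: [482.8, 166.4, 186.4]
orientation: [0.428, 1.813, -1.658]
wrist_force: [-0.8, -0.4, -0.4]
width: 43.5
```

Request:
{"name": "send_rows", "arguments": {"plan": [{"dp":[-0.1,-0.02,-0.09],"rotation":[0,0,0]},{"dp":[0,0,0],"rotation":[0,0,0]},{"dp":[0,0,0],"rotation":[0,0,0]}]}}

```text
time_s: 29.85
position: [481.6, 166.6, 184.7]
orientation: [0.427, 1.814, -1.658]
wrist_force: [-0.4, -0.2, -0.9]
width: 43.5
```

```bash
python3 - <<'E'
from h import *
o,T=st(); p0=o['position']; print(bb(p0))
E
```

```text
t 29.85 p [481.6 166.6 184.7] w 43.5 F [-0.4 -0.2 -0.9] 
j [ 0.27 -0.49  2.08 -0.03  0.85  1.62] 
 [[-0.745  0.624  0.234]
 [-0.177  0.153 -0.972]
 [-0.643 -0.766 -0.003]]
[ 1.6  0.1 17. ]
```

Request:
{"name": "send_rows", "arguments": {"plan": [{"dp":[-0.1,-0.02,-0.09],"rotation":[0,0,0]},{"dp":[0,0,0],"rotation":[0,0,0]},{"dp":[0,0,0],"rotation":[0,0,0]}]}}

```text
time_s: 30.1
position: [480.6, 166.5, 183.4]
orientation: [0.426, 1.814, -1.659]
wrist_force: [-0.0, -0.3, -1.4]
width: 43.6
```

Request:
{"name": "send_rows", "arguments": {"plan": [{"dp":[-0.08,-0.02,-0.07],"rotation":[0,0,0]},{"dp":[0,0,0],"rotation":[0,0,0]},{"dp":[0,0,0],"rotation":[0,0,0]}]}}

```text
time_s: 30.35
position: [480.4, 166.5, 183.6]
orientation: [0.428, 1.813, -1.657]
wrist_force: [4.4, 1.7, 0.9]
width: 43.1
```

```bash
python3 - <<'E'
from h import *
o,T=st(); p0=o['position']; print(bb(p0))
E
```

```text
t 30.35 p [480.4 166.5 183.6] w 43.1 F [4.4 1.7 0.9] 
j [ 0.27 -0.49  2.09 -0.03  0.84  1.62] 
 [[-0.744  0.626  0.234]
 [-0.177  0.153 -0.972]
 [-0.644 -0.765 -0.003]]
[ 1.7  0.2 15.4]
```

Contact. Release.

Request:
{"name": "send_rows", "arguments": {"plan": [{"dp":[0,0,0],"rotation":[0,0,0]},{"dp":[0,0,0],"rotation":[0,0,0]},{"dp":[0,0,0],"rotation":[0,0,0]},{"dp":[0,0,0],"rotation":[0,0,0]},{"dp":[0,0,0],"rotation":[0,0,0]},{"dp":[0,0,0],"rotation":[0,0,0]},{"dp":[0,0,0],"rotation":[0,0,0]},{"dp":[0,0,0],"rotation":[0,0,0]}], "gripper": -0.4}}

```text
time_s: 31.02
position: [479.7, 166.2, 182.3]
orientation: [0.426, 1.814, -1.659]
wrist_force: [-0.7, 0.3, -0.2]
width: 59.8
```

Request:
{"name": "send_rows", "arguments": {"plan": [{"dp":[-1.35,-0.33,2.33],"rotation":[0,0,0]},{"dp":[-1.35,-0.33,2.33],"rotation":[0,0,0]},{"dp":[-1.35,-0.33,2.33],"rotation":[0,0,0]},{"dp":[0,0,0],"rotation":[0,0,0]},{"dp":[0,0,0],"rotation":[0,0,0]}]}}

```text
time_s: 31.43
position: [439.5, 156.4, 254.3]
orientation: [0.429, 1.813, -1.656]
wrist_force: [-0.0, -0.3, -0.9]
width: 59.7
```

```bash
python3 - <<'E'
from h import *
o,T=st()
snap("pics/s16.png",'scene'); crop("pics/s16.png","pics/s16b.png",90,100,280,180,2.8)
snap("pics/w16.png"); crop("pics/w16.png","pics/w16b.png",100,100,300,200,2.6)
E
```

```text
t 31.43 p [439.5 156.4 254.3] w 59.7 F [-0.  -0.3 -0.9] 
j [ 0.28 -0.68  2.07 -0.03  1.06  1.62] 
 [[-0.744  0.626  0.234]
 [-0.177  0.153 -0.972]
 [-0.645 -0.764 -0.003]]
```

View pics/s16b.png

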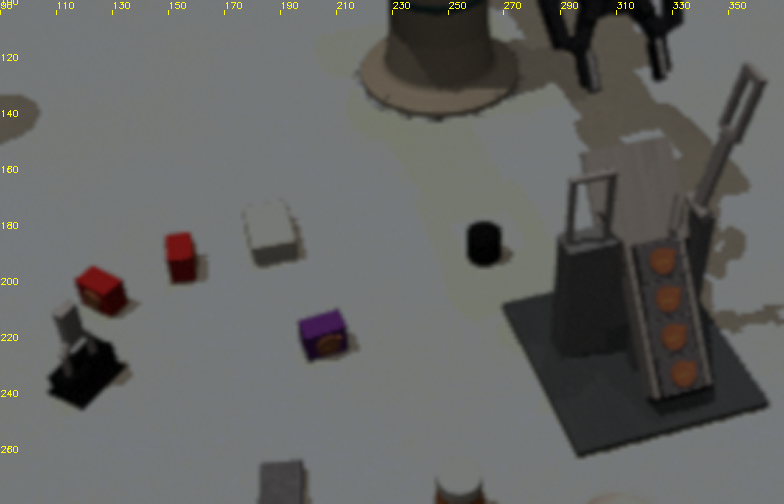

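View pics/w16b.png

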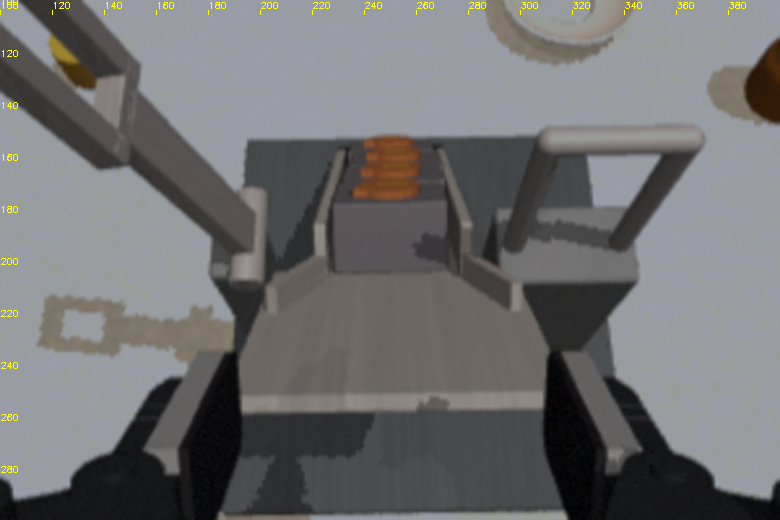

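```bash
cat >> h.py <<'E'
def L(d,y,z): return np.array([*(bed+d*dh+y*Y)[:2],z])
E
python3 - <<'E'
from h import *
w1=np.array([420,230,345]);T=down(-166.3); go(w1,T,9); w2=L(42,140,345); go(w2,T,5,p0=w1,T0=T); print(w2,L(42,51,160))
E
```

```text
total d [-1.91  7.38  9.38] w [-9.54 38.7   0.23] min rows 5.7 n 9 per row [-0.21  0.82  1.04] [-1.06  4.3   0.03]
total d [5.56 7.92 0.  ] w [0. 0. 0.] min rows 2.4 n 5 per row [1.11 1.58 0.  ] [0. 0. 0.]
[475.64772259 309.16407893 345.        ] [496.72631759 222.69620725 160.        ]
```

Request:
{"name": "send_rows", "arguments": {"plan": [{"dp":[-0.4,0,2.4],"rotation":[-1.06,4.3,0.03]},{"dp":[-0.4,0,2.4],"rotation":[-1.06,4.3,0.03]},{"dp":[-0.4,0,2.4],"rotation":[-1.06,4.3,0.03]},{"dp":[-0.4,0.5,2.2],"rotation":[-1.06,4.3,0.03]},{"dp":[-0.3,1,0],"rotation":[-1.06,4.3,0.03]},{"dp":[0,1.5,0],"rotation":[-1.06,4.3,0.03]},{"dp":[0,1.5,0],"rotation":[-1.06,4.3,0.03]},{"dp":[0,1.5,0],"rotation":[-1.06,4.3,0.03]},{"dp":[0,1.4,0],"rotation":[-1.06,4.3,0.03]},{"dp":[1.11,1.58,0],"rotation":[0,0,0]},{"dp":[1.11,1.58,0],"rotation":[0,0,0]},{"dp":[1.11,1.58,0],"rotation":[0,0,0]},{"dp":[1.11,1.58,0],"rotation":[0,0,0]},{"dp":[1.11,1.58,0],"rotation":[0,0,0]},{"dp":[0,0,0],"rotation":[0,0,0]},{"dp":[0,0,0],"rotation":[0,0,0]}], "gripper": 1}}

```text
time_s: 32.87
position: [476.1, 309.7, 343.4]
orientation: [-0.256, 2.094, -2.097]
wrist_force: [0.1, 0.7, -0.3]
width: 0.3
```

```bash
python3 - <<'E'
from h import *
o,T=st(); go(L(42,140,247),down(-166.3))
snap("pics/w17.png"); crop("pics/w17.png","pics/w17b.png",0,0,512,384,1.55)
snap("pics/s17.png",'scene'); crop("pics/s17.png","pics/s17b.png",260,30,180,150,4)
E
```

```text
t 32.87 p [476.1 309.7 343.4] w 0.3 F [ 0.1  0.7 -0.3] 
j [ 0.51  0.19  1.04 -0.    1.92  1.84] 
 [[-0.971 -0.003  0.238]
 [-0.238 -0.002 -0.971]
 [ 0.003 -1.     0.001]]
total d [-0.04 -0.05 -9.64] w [ 0.1  -0.16 -0.06] min rows 2.4 n 3 per row [-0.01 -0.02 -3.21] [ 0.03 -0.05 -0.02]
```

View pics/w17b.png

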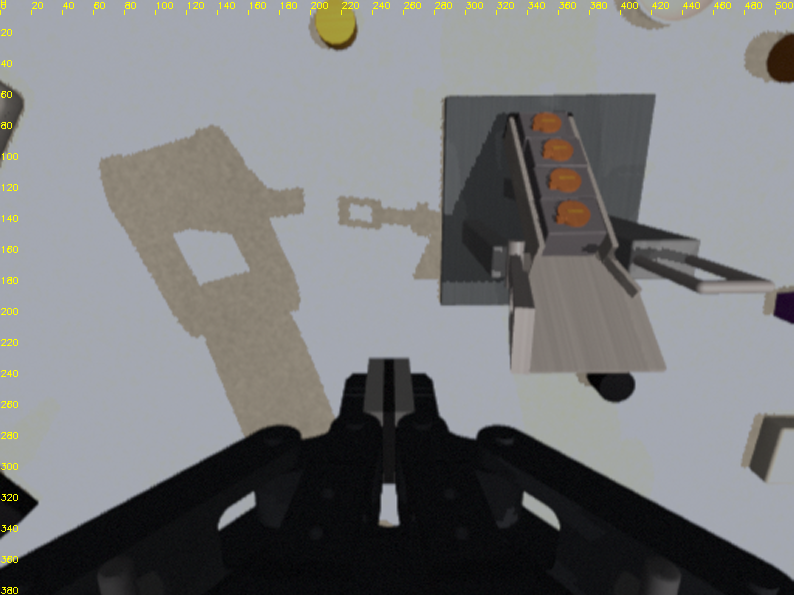

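View pics/s17b.png

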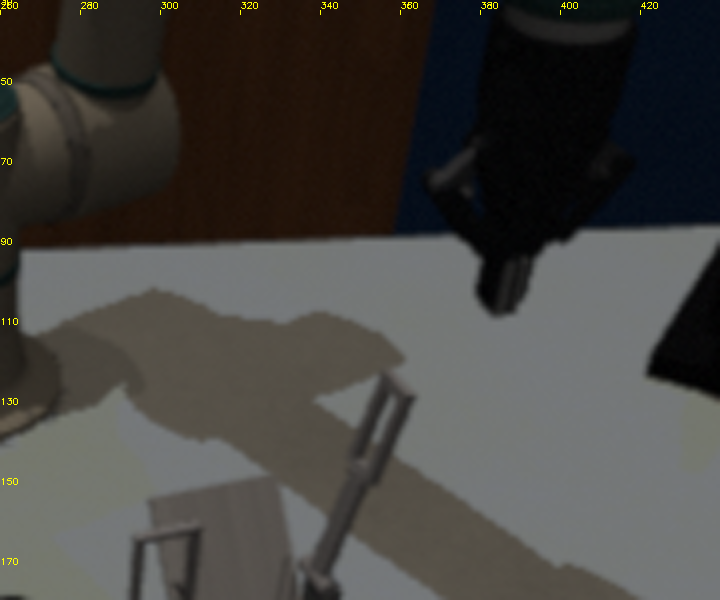

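Request:
{"name": "send_rows", "arguments": {"plan": [{"dp":[0,0,0],"rotation":[0,0,6.92]},{"dp":[0,0,0],"rotation":[0,0,6.92]},{"dp":[0,0,0],"rotation":[0,0,6.92]},{"dp":[0,0,0],"rotation":[0,0,6.92]},{"dp":[0,0,0],"rotation":[0,0,6.92]},{"dp":[0,0,0],"rotation":[0,0,6.92]},{"dp":[0,0,0],"rotation":[0,0,6.92]},{"dp":[0,0,0],"rotation":[0,0,6.92]},{"dp":[0,0,0],"rotation":[0,0,6.92]},{"dp":[0,0,0],"rotation":[0,0,6.92]},{"dp":[0,0,0],"rotation":[0,0,6.92]},{"dp":[0,0,0],"rotation":[0,0,6.92]},{"dp":[0,0,0],"rotation":[0,0,6.92]},{"dp":[0,0,-3.2],"rotation":[0,0,0]},{"dp":[0,0,-3.2],"rotation":[0,0,0]},{"dp":[0,0,-3.2],"rotation":[0,0,0]},{"dp":[0,0,0],"rotation":[0,0,0]},{"dp":[0,0,0],"rotation":[0,0,0]}]}}

```text
time_s: 34.47
position: [475.0, 308.5, 249.5]
orientation: [-1.315, 1.034, -1.03]
wrist_force: [-0.2, -0.3, 0.6]
width: -0.0
```

```bash
python3 - <<'E'
from h import *
o,T=st(); print(10*Y, L(42,51,160))
d=o['position']-bed; print(d@dh,d@Y)
snap("pics/w18.png"); crop("pics/w18.png","pics/w18b.png",0,0,512,384,1.55)
snap("pics/s18.png",'scene'); crop("pics/s18.png","pics/s18b.png",260,30,180,150,4)
E
```

```text
t 34.47 p [475.  308.5 249.5] w -0.0 F [-0.2 -0.3  0.6] 
j [0.51 0.17 1.24 0.   1.74 0.27] 
 [[ 0.236 -0.003  0.972]
 [-0.972 -0.     0.236]
 [-0.    -1.    -0.003]]
[-2.368  9.715  0.   ] [496.726 222.696 160.   ]
41.214127308624946 139.4897863923054
```

View pics/w18b.png

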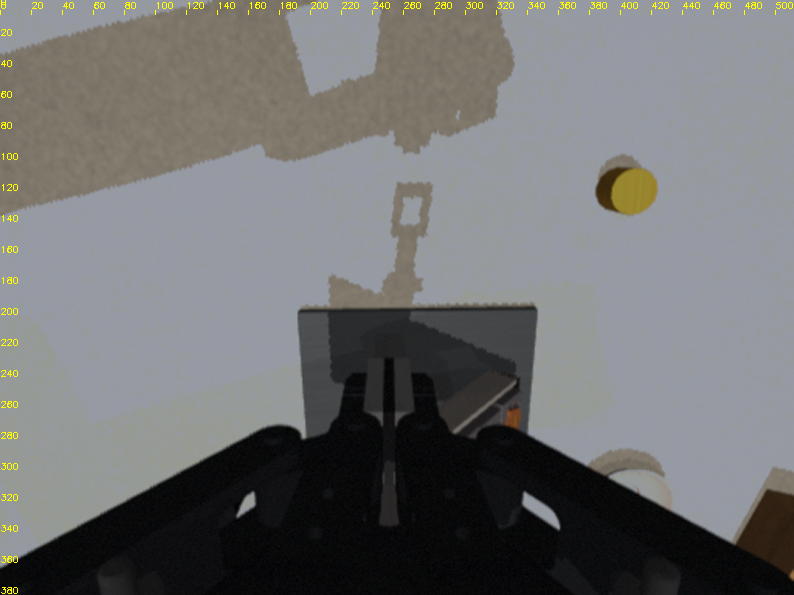

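View pics/s18b.png

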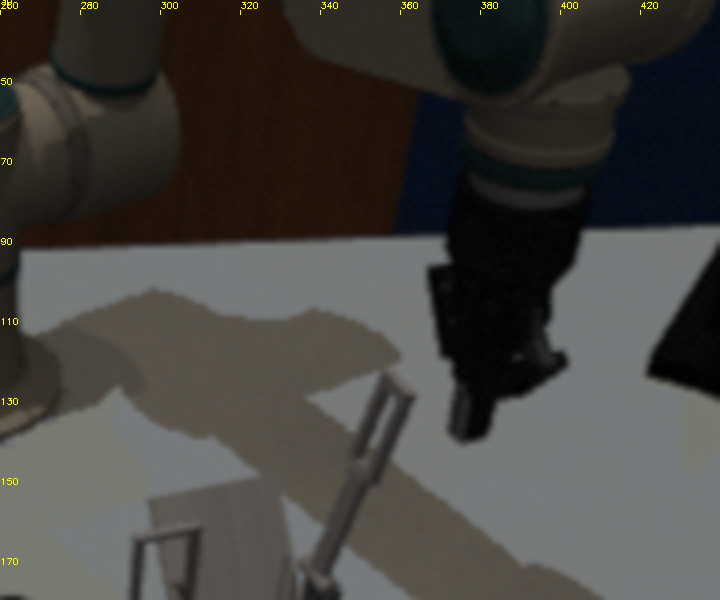

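Request:
{"name": "send_rows", "arguments": {"plan": [{"dp":[0.24,-0.97,0],"rotation":[0,0,0]},{"dp":[0.24,-0.97,0],"rotation":[0,0,0]},{"dp":[0.24,-0.97,0],"rotation":[0,0,0]},{"dp":[0.24,-0.97,0],"rotation":[0,0,0]},{"dp":[0.24,-0.97,0],"rotation":[0,0,0]},{"dp":[0.24,-0.97,0],"rotation":[0,0,0]},{"dp":[0.24,-0.97,0],"rotation":[0,0,0]},{"dp":[0.24,-0.97,0],"rotation":[0,0,0]}]}}

```text
time_s: 35.23
position: [495.2, 230.6, 250.2]
orientation: [-1.312, 1.033, -1.03]
wrist_force: [-0.6, 0.2, 0.5]
width: -0.3
```

```bash
python3 - <<'E'
from h import *
o,T=st(); 
d=o['position']-bed; print(d@dh,d@Y)
snap("pics/s19.png",'scene'); crop("pics/s19.png","pics/s19b.png",260,30,180,150,4)
E
```

```text
t 35.23 p [495.2 230.6 250.2] w -0.3 F [-0.6  0.2  0.5] 
j [0.37 0.11 1.3  0.   1.73 0.13] 
 [[ 0.237 -0.001  0.972]
 [-0.972  0.001  0.237]
 [-0.001 -1.    -0.   ]]
42.36569630546659 59.04497927209538
```

View pics/s19b.png

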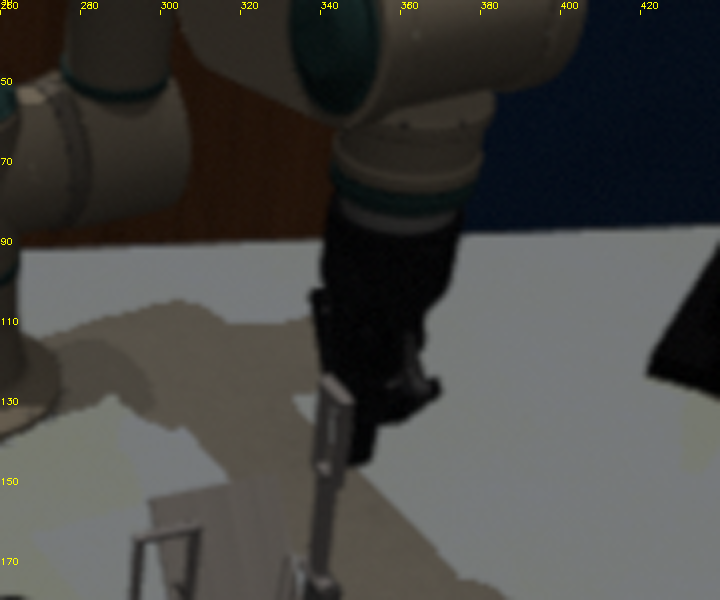

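Bar is near upright, pushed without trouble. Continue slowly.

Request:
{"name": "send_rows", "arguments": {"plan": [{"dp":[0.2,-0.8,0],"rotation":[0,0,0]},{"dp":[0.2,-0.8,0],"rotation":[0,0,0]},{"dp":[0.2,-0.8,0],"rotation":[0,0,0]},{"dp":[0.2,-0.8,0],"rotation":[0,0,0]},{"dp":[0.2,-0.8,0],"rotation":[0,0,0]},{"dp":[0.2,-0.8,0],"rotation":[0,0,0]},{"dp":[0.1,-0.5,0],"rotation":[0,0,0]},{"dp":[0.1,-0.5,0],"rotation":[0,0,0]},{"dp":[0,0,0],"rotation":[0,0,0]},{"dp":[0,0,0],"rotation":[0,0,0]},{"dp":[0,0,0],"rotation":[0,0,0]},{"dp":[0,0,0],"rotation":[0,0,0]}]}}

```text
time_s: 36.28
position: [508.9, 174.0, 250.2]
orientation: [-1.312, 1.032, -1.03]
wrist_force: [-0.5, -0.1, 0.6]
width: 0.0
```

```bash
python3 - <<'E'
from h import *
o,T=st(); 
d=o['position']-bed; print(d@dh,d@Y)
snap("pics/s20.png",'scene'); crop("pics/s20.png","pics/s20b.png",240,70,160,150,4)
E
```

```text
t 36.28 p [508.9 174.  250.2] w 0.0 F [-0.5 -0.1  0.6] 
j [0.26 0.08 1.33 0.   1.73 0.02] 
 [[ 0.237 -0.001  0.971]
 [-0.971  0.001  0.237]
 [-0.001 -1.    -0.   ]]
42.25378691183464 0.8504308469009035
```

View pics/s20b.png

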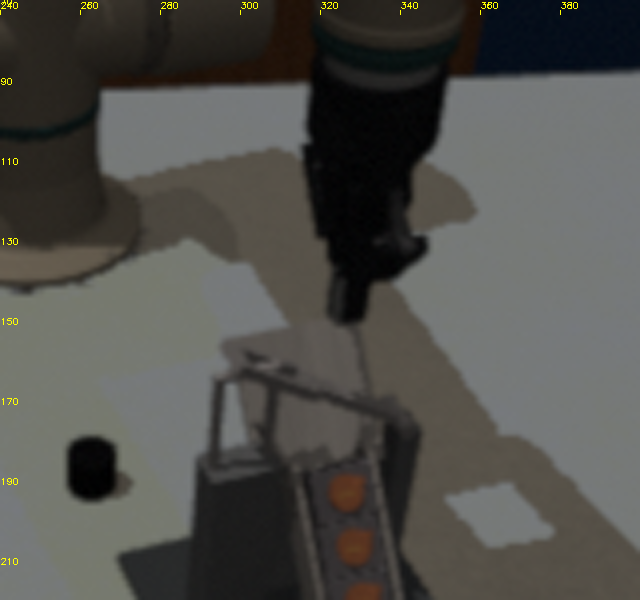

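Request:
{"name": "send_rows", "arguments": {"plan": [{"dp":[0,0,1],"rotation":[0,0,0]},{"dp":[0,0,2],"rotation":[0,0,0]},{"dp":[0,0,2],"rotation":[0,0,0]},{"dp":[0,0,2],"rotation":[0,0,0]},{"dp":[0,0,0],"rotation":[0,0,0]},{"dp":[0,0,0],"rotation":[0,0,0]}]}}

```text
time_s: 36.83
position: [509.3, 174.0, 321.8]
orientation: [-1.31, 1.03, -1.031]
wrist_force: [0.7, 0.9, -0.8]
width: -0.0
```

```bash
python3 - <<'E'
from h import *
o,T=st(); 
snap("pics/s21.png",'scene'); crop("pics/s21.png","pics/s21b.png",250,130,130,120,5)
snap("pics/w21.png"); crop("pics/w21.png","pics/w21b.png",0,0,512,384,1.55)
E
```

```text
t 36.83 p [509.3 174.  321.8] w -0.0 F [ 0.7  0.9 -0.8] 
j [0.26 0.09 1.19 0.   1.87 0.02] 
 [[ 0.237  0.002  0.972]
 [-0.972  0.002  0.237]
 [-0.001 -1.     0.003]]
```

View pics/s21b.png

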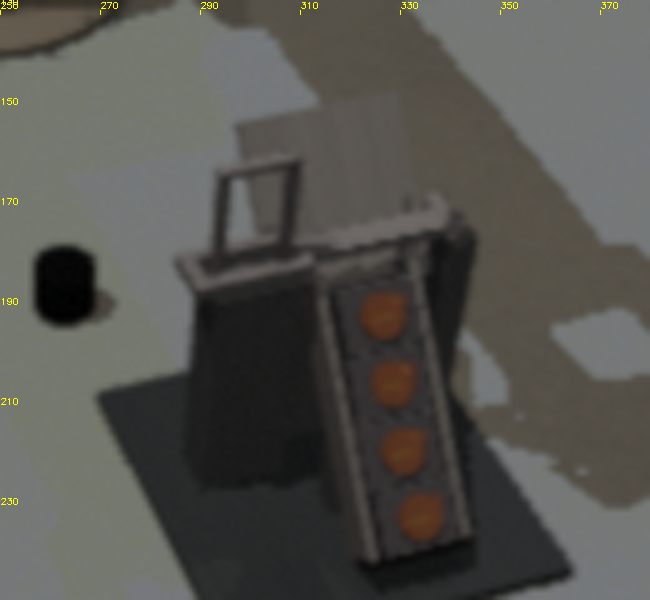

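View pics/w21b.png

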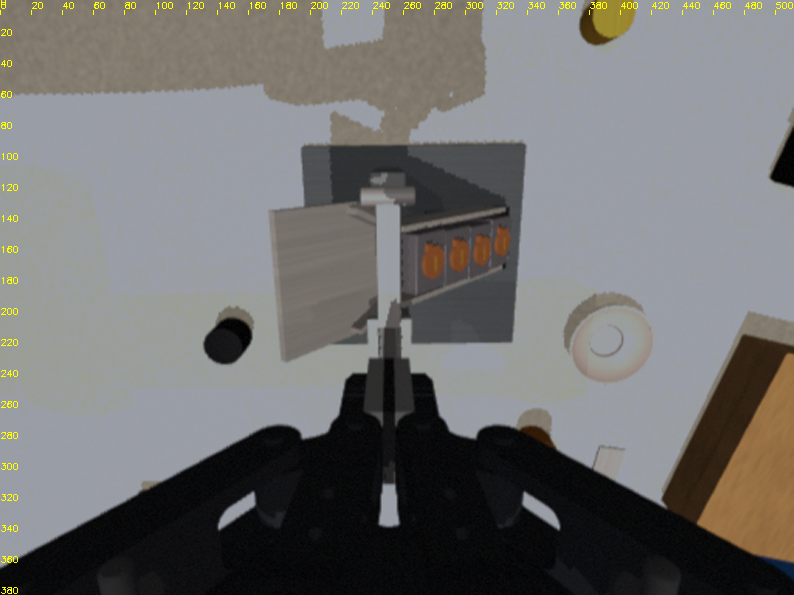

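Request:
{"name": "send_rows", "arguments": {"plan": [{"dp":[-0.5,-3.5,0.2],"rotation":[0,0,3.7]},{"dp":[-0.5,-3.5,0.2],"rotation":[0,0,3.7]},{"dp":[-0.5,-3.5,0.2],"rotation":[0,0,3.7]},{"dp":[-0.5,-3.5,0.2],"rotation":[0,0,3.7]},{"dp":[-0.5,-3.5,0.2],"rotation":[0,0,3.7]},{"dp":[-0.5,-3.5,0.2],"rotation":[0,0,3.7]},{"dp":[-0.5,-3.5,0.2],"rotation":[0,0,3.7]},{"dp":[-0.5,-3.5,0.2],"rotation":[0,0,3.7]},{"dp":[-0.5,-3.5,0.2],"rotation":[0,0,3.7]},{"dp":[-0.5,-3.5,0.2],"rotation":[0,0,3.7]},{"dp":[-0.5,-3.5,0.2],"rotation":[0,0,3.7]},{"dp":[-0.5,-3.5,0.2],"rotation":[0,0,3.7]},{"dp":[-0.5,-3.5,0.2],"rotation":[0,0,3.7]},{"dp":[-0.5,-3.5,0.2],"rotation":[0,0,3.7]},{"dp":[-0.5,-3.5,0.2],"rotation":[0,0,3.7]},{"dp":[0,0,0],"rotation":[0,0,0]},{"dp":[0,0,0],"rotation":[0,0,0]}], "gripper": -0.1}}

```text
time_s: 38.35
position: [433.2, -352.6, 348.0]
orientation: [-1.55, 0.291, -0.284]
wrist_force: [0.1, 0.9, -0.2]
width: 46.5
```

```bash
python3 - <<'E'
from h import *
o,T=st(); 
snap("pics/w22.png"); crop("pics/w22.png","pics/w22b.png",0,0,512,384,1.55)
E
```

```text
t 38.35 p [ 433.2 -352.6  348. ] w 46.5 F [ 0.1  0.9 -0.2] 
j [-0.75  0.16  1.05 -0.    1.93 -1.95] 
 [[ 0.934 -0.004  0.358]
 [-0.358  0.003  0.934]
 [-0.005 -1.     0.001]]
```

View pics/w22b.png

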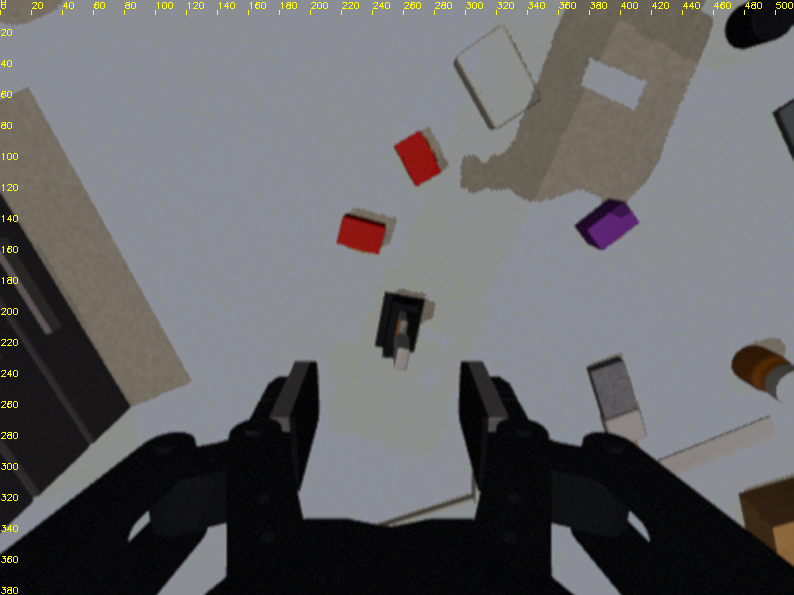

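```bash
python3 - <<'E'
from h import *
crop("pics/w22.png","pics/w22c.png",235,180,55,65,9)
E
```

```text
(no output)
```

View pics/w22c.png

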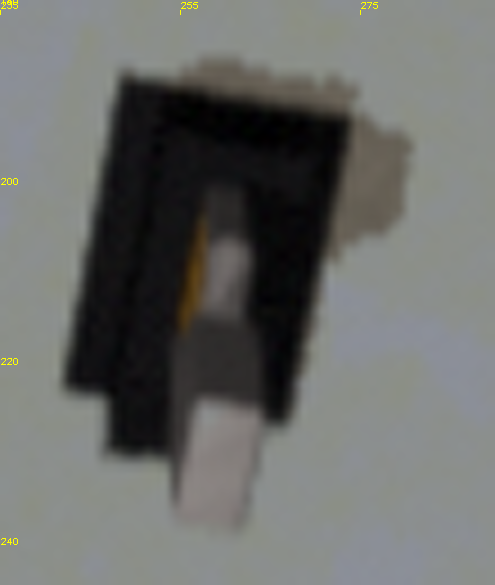

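```bash
python3 - <<'E'
from h import *
c=load("pics/w22.png")
crop("pics/s16.png","pics/s16c.png",95,195,50,55,10)
def tri(a,b):
    (o1,d1),(o2,d2)=a,b; d1=d1/np.linalg.norm(d1);d2=d2/np.linalg.norm(d2)
    A=np.column_stack([d1,-d2]);s=np.linalg.lstsq(A,o2-o1,rcond=None)[0];p,q=o1+s[0]*d1,o2+s[1]*d2
    return (p+q)/2,np.linalg.norm(p-q)
print(tri(ray('wrist',259.4,231.3,c),ray('scene',113.5,210)))
for z in (90,97,104): print(z,atz('wrist',259.4,231.3,z,c),atz('scene',113.5,210,z))
P=[atz('wrist',235+x/9,180+y/9,97,c)[:2] for x,y in [(197,398),(262,400),(243,530),(178,520)]];P=np.array(P);print(P,[np.linalg.norm(P[i]-P[i-1]) for i in range(4)])
# rest long side
a=atz('wrist',235+350/9,180+115/9,31,c)[:2];b=atz('wrist',235+290/9,180+425/9,31,c)[:2];print(a,b,b-a,np.linalg.norm(b-a),np.degrees(np.arctan2(*(b-a)[::-1])))
E
```

```text
(array([ 533.21801595, -376.32671317,   98.41063329]), np.float64(1.0774938282110322))
90 [ 536.99928044 -377.94977758   90.        ] [ 524.41856684 -379.30297694   90.        ]
97 [ 533.97683173 -377.04143061   97.        ] [ 531.75433487 -376.35648125   97.        ]
104 [ 530.95438302 -376.13308363  104.        ] [ 539.0901029  -373.40998557  104.        ]
[[ 522.48303645 -376.53635803]
 [ 526.48457087 -367.09560678]
 [ 546.44113939 -377.71547384]
 [ 541.06567107 -386.79802954]] [np.float64(21.227722706887732), np.float64(10.253782811122205), np.float64(22.606331057865386), np.float64(10.55407398213222)]
[ 507.94529433 -340.33916004] [ 560.25401051 -370.89620065] [ 52.30871618 -30.55704061] 60.57998447468286 -30.2920748910048
```

View pics/s16c.png

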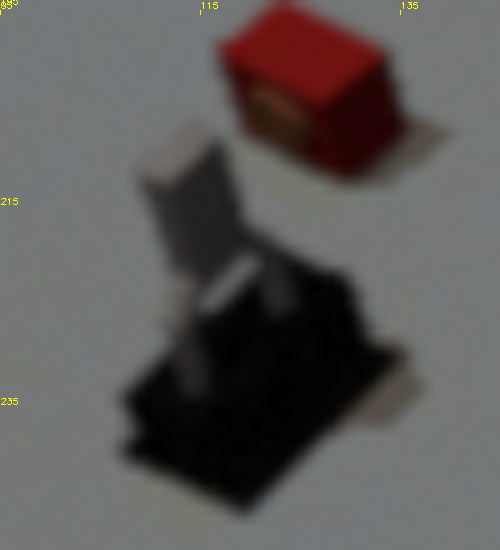

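Request:
{"name": "send_rows", "arguments": {"plan": [{"dp":[2,-0.48,-2],"rotation":[0,0,-1.6]},{"dp":[2,-0.48,-2],"rotation":[0,0,-1.6]},{"dp":[2,-0.48,-2],"rotation":[0,0,-1.6]},{"dp":[2,-0.48,-2],"rotation":[0,0,-1.6]},{"dp":[2,-0.48,-2],"rotation":[0,0,-1.6]},{"dp":[0,0,-2.5],"rotation":[0,0,0]},{"dp":[0,0,-2.5],"rotation":[0,0,0]},{"dp":[0,0,-2.3],"rotation":[0,0,0]},{"dp":[0,0,0],"rotation":[0,0,0]},{"dp":[0,0,0],"rotation":[0,0,0]},{"dp":[0,0,0],"rotation":[0,0,0]}]}}

```text
time_s: 39.32
position: [534.6, -374.8, 179.4]
orientation: [-1.536, 0.393, -0.394]
wrist_force: [-0.7, 0.3, 0.3]
width: 47.1
```

```bash
python3 - <<'E'
from h import *
o,T=st(); 
snap("pics/w23.png"); crop("pics/w23.png","pics/w23b.png",180,120,140,120,5.5)
E
```

```text
t 39.32 p [ 534.6 -374.8  179.4] w 47.1 F [-0.7  0.3  0.3] 
j [-0.67  0.43  1.06 -0.    1.65 -1.74] 
 [[ 0.877  0.001  0.481]
 [-0.481 -0.001  0.877]
 [ 0.001 -1.    -0.001]]
```

View pics/w23b.png

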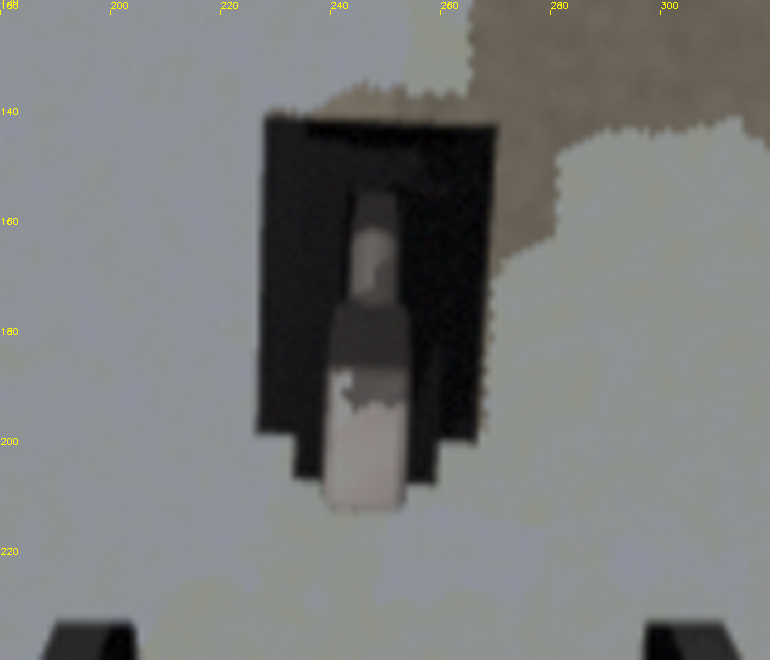

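```bash
python3 - <<'E'
from h import *
p=blk("pics/w23.png",[(325,508),(405,508),(409,367),(330,367)],5.5,180,120,z=98)
go([*p,61],down(-30.3))
E
```

```text
[ 533.2 -377.4] thick 21.3 len 11.4 find -30.8 long 61.2
total d [ -0.16  -0.22 -11.9 ] w [ 0.12  0.1  -1.53] min rows 3.0 n 3 per row [-0.05 -0.07 -3.97] [ 0.04  0.03 -0.51]
```

Request:
{"name": "send_rows", "arguments": {"plan": [{"dp":[-0.15,-0.22,-2],"rotation":[0,0,-1.8]},{"dp":[0,0,-3],"rotation":[0,0,0]},{"dp":[0,0,-3],"rotation":[0,0,0]},{"dp":[0,0,-2.5],"rotation":[0,0,0]},{"dp":[0,0,-1.3],"rotation":[0,0,0]},{"dp":[0,0,0],"rotation":[0,0,0]},{"dp":[0,0,0],"rotation":[0,0,0]}]}}

```text
time_s: 39.95
position: [533.0, -377.9, 60.8]
orientation: [-1.531, 0.419, -0.419]
wrist_force: [-0.2, 0.7, 0.5]
width: 47.1
```

Request:
{"name": "send_rows", "arguments": {"plan": [{"dp":[0,0,0],"rotation":[0,0,0]},{"dp":[0,0,0],"rotation":[0,0,0]},{"dp":[0,0,0],"rotation":[0,0,0]},{"dp":[0,0,0],"rotation":[0,0,0]},{"dp":[0,0,0],"rotation":[0,0,0]},{"dp":[0,0,0],"rotation":[0,0,0]},{"dp":[0,0,0],"rotation":[0,0,0]},{"dp":[0,0,0],"rotation":[0,0,0]}], "gripper": 1, "force": 60}}

```text
time_s: 40.62
position: [533.0, -378.5, 61.3]
orientation: [-1.532, 0.418, -0.42]
wrist_force: [-1.3, -2.4, 5.6]
width: 11.7
```

```bash
python3 - <<'E'
from h import *
o,T=st()
snap("pics/w24.png"); crop("pics/w24.png","pics/w24b.png",130,120,240,220,2.6)
snap("pics/s24.png",'scene'); crop("pics/s24.png","pics/s24b.png",60,140,130,120,5)
E
```

```text
t 40.62 p [ 533.  -378.5   61.3] w 11.7 F [-1.3 -2.4  5.6] 
j [-0.67  0.52  1.19 -0.    1.43 -1.71] 
 [[ 0.861  0.001  0.509]
 [-0.509 -0.002  0.861]
 [ 0.002 -1.    -0.002]]
```

View pics/w24b.png

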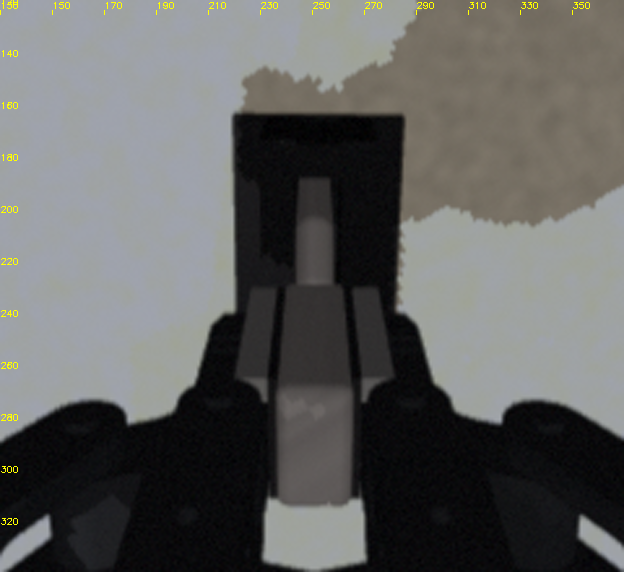

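View pics/s24b.png

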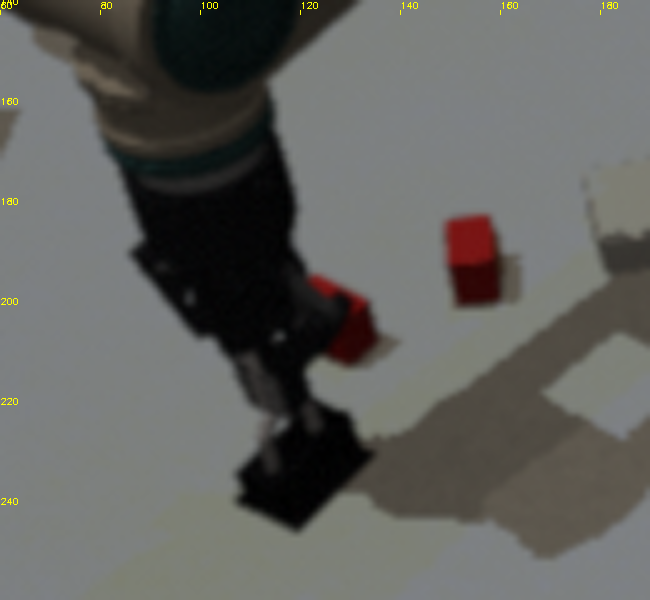

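```bash
python3 - <<'E'
from h import *
c=load("pics/w16.png")
def s(n,a,b,c=None):
    A=atz(n,*a,224,c);B_=atz(n,*b,224,c);m=(A+B_)/2;d=B_-A;q=m-bed
    print(n,A.round(1),B_.round(1),'mid',m.round(1),'len',np.linalg.norm(d).round(1),'dh',(q@dh).round(1),'Y',(q@Y).round(1),'ang',np.degrees(np.arctan2(-d[0],d[1])).round(1))
s('wrist',(100+543/2.6,100+141/2.6),(100+702/2.6,100+139/2.6),c)
s('top',(135+393/5.4,150+306/5.4),(135+480/5.4,150+286/5.4))
s('scene',(250+218/5,130+171/5),(250+300/5,130+161/5))
c2=load("pics/w1.png")
crop("pics/w16.png","pics/w16c.png",290,130,90,80,8)
snap("pics/t25.png",'top');crop("pics/t25.png","pics/t25b.png",165,170,80,70,8)
E
```

```text
wrist [517.9 133.7 224. ] [528.5  91.7 224. ] mid [523.2 112.7 224. ] len 43.3 dh 41.6 Y -62.1 ang -165.8
top [515.9 132.4 224. ] [526.6  89.3 224. ] mid [521.3 110.8 224. ] len 44.4 dh 39.3 Y -63.5 ang -166.0
scene [530.8  92.3 224. ] [525.6 133.9 224. ] mid [528.2 113.1 224. ] len 42.0 dh 46.6 Y -62.9 ang 7.1
```

View pics/w16c.png

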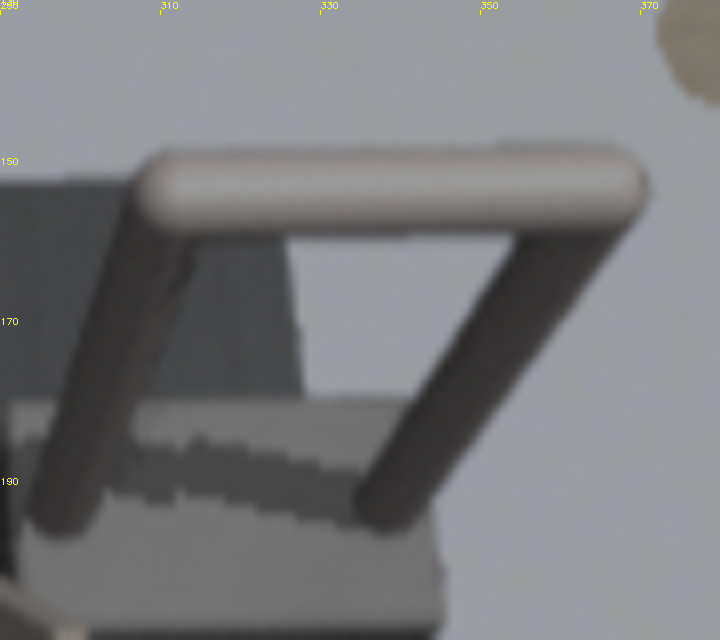

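View pics/t25b.png

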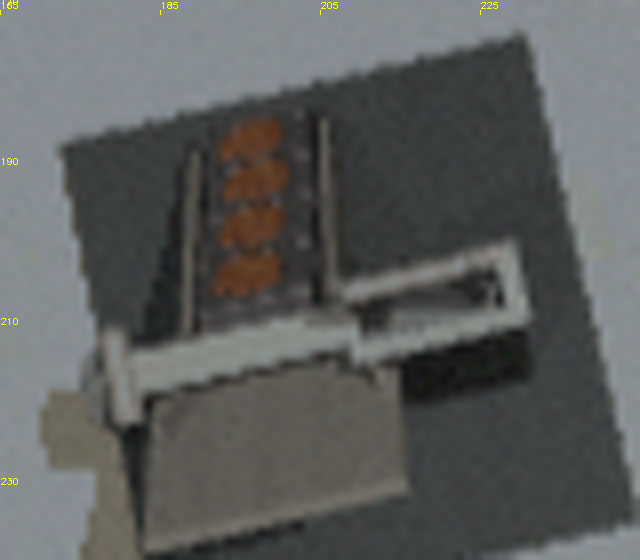

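Request:
{"name": "send_rows", "arguments": {"plan": [{"dp":[0,0,1],"rotation":[0,0,0]},{"dp":[0,0,2],"rotation":[0,0,0]},{"dp":[0,0,3],"rotation":[0,0,0]},{"dp":[0,0,3.8],"rotation":[0,0,0]},{"dp":[0,0,3.8],"rotation":[0,0,0]},{"dp":[0,0,3.8],"rotation":[0,0,0]},{"dp":[0,0,3.8],"rotation":[0,0,0]},{"dp":[0,0,3.8],"rotation":[0,0,0]},{"dp":[0,0,2],"rotation":[0,0,0]},{"dp":[0,0,0],"rotation":[0,0,0]}]}}

```text
time_s: 41.6
position: [532.9, -377.6, 336.7]
orientation: [-1.534, 0.412, -0.425]
wrist_force: [0.1, -0.4, -0.8]
width: 11.5
```

```bash
python3 - <<'E'
from h import *
o,T=st(); go([522.7,112.5,330],down(13.7),15)
snap("pics/s26.png",'scene'); crop("pics/s26.png","pics/s26b.png",30,60,160,190,3)
E
```

```text
t 41.6 p [ 532.9 -377.6  336.7] w 11.5 F [ 0.1 -0.4 -0.8] 
j [-0.67  0.44  0.74 -0.    1.95 -1.71] 
 [[ 0.861  0.007  0.509]
 [-0.509 -0.006  0.861]
 [ 0.009 -1.    -0.002]]
total d [-1.02 49.01 -0.67] w [ 0.17  0.52 44.29] min rows 12.3 n 15 per row [-0.07  3.27 -0.04] [0.01 0.03 2.95]
```

View pics/s26b.png

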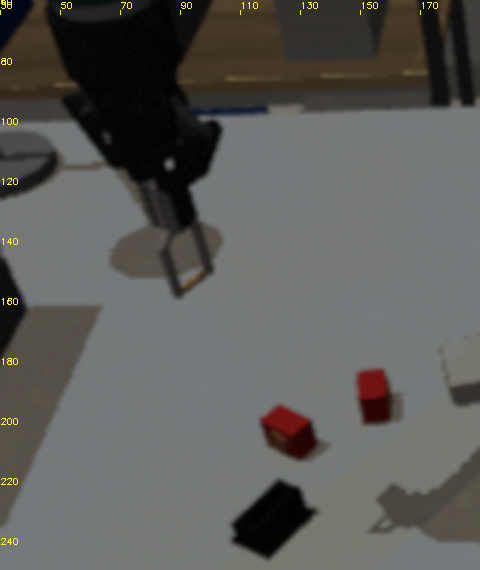

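Hook lifted clear, gate visible. Carry it above the staple.

Request:
{"name": "send_rows", "arguments": {"plan": [{"dp":[-0.07,3.27,0],"rotation":[0,0,2.95]},{"dp":[-0.07,3.27,0],"rotation":[0,0,2.95]},{"dp":[-0.07,3.27,0],"rotation":[0,0,2.95]},{"dp":[-0.07,3.27,0],"rotation":[0,0,2.95]},{"dp":[-0.07,3.27,0],"rotation":[0,0,2.95]},{"dp":[-0.07,3.27,0],"rotation":[0,0,2.95]},{"dp":[-0.07,3.27,0],"rotation":[0,0,2.95]},{"dp":[-0.07,3.27,0],"rotation":[0,0,2.95]},{"dp":[-0.07,3.27,0],"rotation":[0,0,2.95]},{"dp":[-0.07,3.27,0],"rotation":[0,0,2.95]},{"dp":[-0.07,3.27,0],"rotation":[0,0,2.95]},{"dp":[-0.07,3.27,0],"rotation":[0,0,2.95]},{"dp":[-0.07,3.27,0],"rotation":[0,0,2.95]},{"dp":[-0.07,3.27,0],"rotation":[0,0,2.95]},{"dp":[-0.07,3.2,0],"rotation":[0,0,2.95]},{"dp":[0,0,0],"rotation":[0,0,0]},{"dp":[0,0,0],"rotation":[0,0,0]},{"dp":[0,0,0],"rotation":[0,0,0]}]}}

```text
time_s: 43.15
position: [521.5, 112.1, 327.6]
orientation: [-1.564, -0.184, 0.19]
wrist_force: [-0.1, 0.9, -1.8]
width: 11.2
```

```bash
python3 - <<'E'
from h import *
o,T=st(); go([522.7,112.5,305],down(13.7))
snap("pics/w27.png"); crop("pics/w27.png","pics/w27b.png",100,100,300,230,2.6)
snap("pics/s27.png",'scene'); crop("pics/s27.png","pics/s27b.png",250,80,130,120,5)
E
```

```text
t 43.15 p [521.5 112.1 327.6] w 11.2 F [-0.1  0.9 -1.8] 
j [ 0.14  0.08  1.18 -0.    1.88 -1.67] 
 [[ 0.972 -0.004 -0.236]
 [ 0.236 -0.001  0.972]
 [-0.004 -1.    -0.   ]]
total d [ 0.12  0.04 -2.26] w [ 0.07 -0.23  0.06] min rows 0.6 n 1 per row [ 0.12  0.04 -2.26] [ 0.07 -0.23  0.06]
```

View pics/w27b.png

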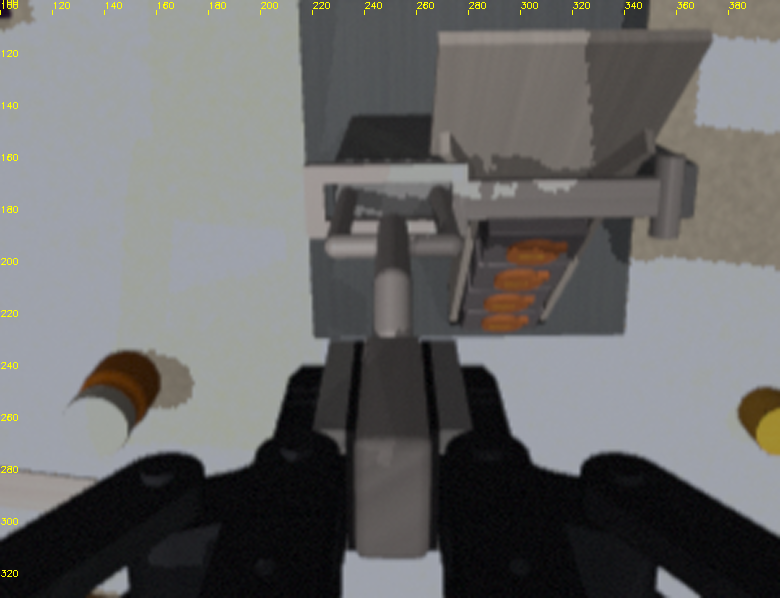

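View pics/s27b.png

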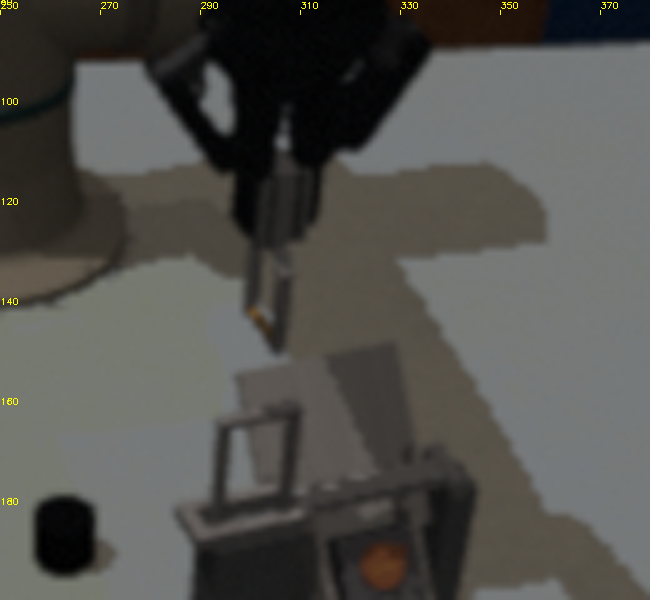

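```bash
python3 - <<'E'
from h import *
c=load("pics/w27.png")
A=atz('wrist',100+325/2.6,100+246/2.6,224,c);B_=atz('wrist',100+464/2.6,100+243.5/2.6,224,c);m=(A+B_)/2;print(A,B_,m,np.linalg.norm(A-B_),'dh',(m-bed)@dh,'Y',(m-bed)@Y)
E
```

```text
[529.07993511  92.25349493 224.        ] [517.43523874 136.77256547 224.        ] [523.25758692 114.5130302  224.        ] 46.01680775100497 dh 42.15452828541717 Y -60.38888710631875
```

Request:
{"name": "send_rows", "arguments": {"plan": [{"dp":[0.17,0.2,-1],"rotation":[0,-0.2,0]},{"dp":[0,0,-1.3],"rotation":[0,0,0]},{"dp":[0,0,-0.8],"rotation":[0,0,0]},{"dp":[0,0,0],"rotation":[0,0,0]},{"dp":[0,0,0],"rotation":[0,0,0]}]}}

```text
time_s: 43.67
position: [523.5, 113.9, 297.6]
orientation: [-1.564, -0.187, 0.186]
wrist_force: [-0.3, 0.5, -0.5]
width: 11.6
```

```bash
python3 - <<'E'
from h import *
o,T=st()
snap("pics/s28.png",'scene'); crop("pics/s28.png","pics/s28b.png",270,110,70,80,7.5)
snap("pics/w28.png"); crop("pics/w28.png","pics/w28b.png",180,140,120,110,5)
E
```

```text
t 43.67 p [523.5 113.9 297.6] w 11.6 F [-0.3  0.5 -0.5] 
j [ 0.15  0.08  1.24 -0.    1.82 -1.66] 
 [[ 0.972  0.001 -0.235]
 [ 0.235 -0.001  0.972]
 [ 0.001 -1.    -0.001]]
```

View pics/s28b.png

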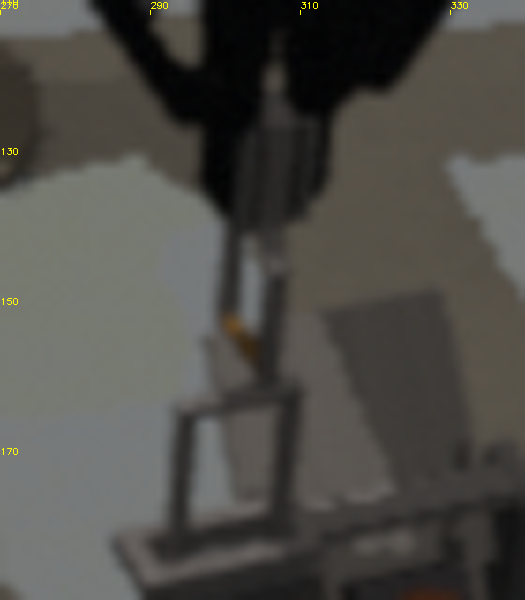

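View pics/w28b.png

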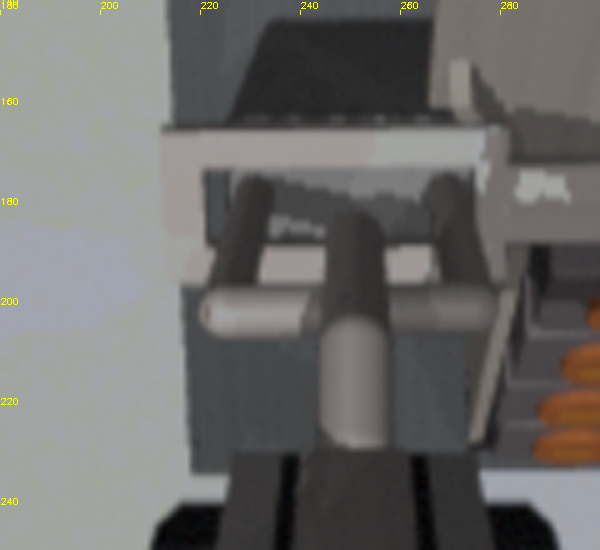

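```bash
python3 - <<'E'
from h import *
p=np.array([523.5,113.9,297.6]); 
for z in (232,237,242): print(z,proj('scene',[p*[1,1,0]+[0,0,z]-17*dh,p*[1,1,0]+[0,0,z]+17*dh]).round(1).tolist())
print(proj('scene',[[523.3,114.5,224],[523.3,114.5,224]-23*Y,[523.3,114.5,224]+23*Y]).round(1))
E
```

```text
232 [[299.5, 155.5], [304.8, 163.5]]
237 [[299.7, 153.9], [304.9, 161.9]]
242 [[299.8, 152.3], [305.1, 160.3]]
[[302.1 162. ]
 [293.4 163.7]
 [310.6 160.2]]
```

Request:
{"name": "send_rows", "arguments": {"plan": [{"dp":[0,0,-0.5],"rotation":[0,0,0]},{"dp":[0,0,-0.5],"rotation":[0,0,0]},{"dp":[0,0,-0.4],"rotation":[0,0,0]},{"dp":[0,0,-0.3],"rotation":[0,0,0]},{"dp":[0,0,-0.3],"rotation":[0,0,0]},{"dp":[0,0,0],"rotation":[0,0,0]}]}}

```text
time_s: 44.27
position: [523.6, 114.3, 278.0]
orientation: [-1.564, -0.189, 0.185]
wrist_force: [-0.1, 0.2, 1.9]
width: 11.3
```

Request:
{"name": "send_rows", "arguments": {"plan": [{"dp":[0,0,-0.3],"rotation":[0,0,0]},{"dp":[0,0,-0.3],"rotation":[0,0,0]},{"dp":[0,0,-0.3],"rotation":[0,0,0]},{"dp":[0,0,-0.3],"rotation":[0,0,0]},{"dp":[0,0,0],"rotation":[0,0,0]}]}}

```text
time_s: 44.68
position: [523.0, 114.2, 265.1]
orientation: [-1.564, -0.187, 0.187]
wrist_force: [-4.0, -0.6, 0.6]
width: 11.3
```

```bash
python3 - <<'E'
from h import *
o,T=st()
snap("pics/s29.png",'scene'); crop("pics/s29.png","pics/s29b.png",270,110,70,80,7.5)
E
```

```text
t 44.68 p [523.  114.2 265.1] w 11.3 F [-4.  -0.6  0.6] 
j [ 0.15  0.08  1.31 -0.    1.76 -1.66] 
 [[ 0.972 -0.    -0.236]
 [ 0.236 -0.001  0.972]
 [-0.001 -1.    -0.001]]
```

View pics/s29b.png

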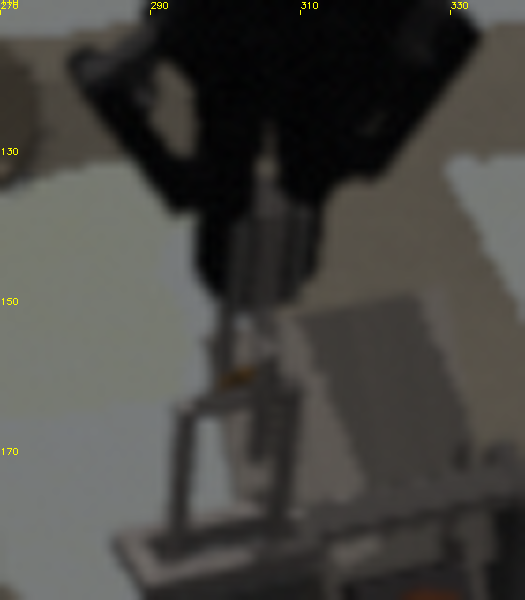

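Gate is being pushed up by the bar, and the loop straddles it. Continue down.

Request:
{"name": "send_rows", "arguments": {"plan": [{"dp":[0,0,-0.3],"rotation":[0,0,0]},{"dp":[0,0,-0.3],"rotation":[0,0,0]},{"dp":[0,0,-0.3],"rotation":[0,0,0]},{"dp":[0,0,-0.3],"rotation":[0,0,0]},{"dp":[0,0,-0.3],"rotation":[0,0,0]},{"dp":[0,0,-0.2],"rotation":[0,0,0]},{"dp":[0,0,0],"rotation":[0,0,0]}]}}

```text
time_s: 45.32
position: [522.8, 114.2, 247.5]
orientation: [-1.564, -0.186, 0.188]
wrist_force: [-3.8, -1.6, -3.7]
width: 11.4
```

Request:
{"name": "send_rows", "arguments": {"plan": [{"dp":[0,0,-0.2],"rotation":[0,0,0]},{"dp":[0,0,-0.2],"rotation":[0,0,0]},{"dp":[0,0,-0.1],"rotation":[0,0,0]},{"dp":[0,0,0],"rotation":[0,0,0]}]}}

```text
time_s: 45.65
position: [524.0, 114.4, 244.1]
orientation: [-1.563, -0.19, 0.184]
wrist_force: [0.3, 0.0, -0.4]
width: 11.6
```

```bash
python3 - <<'E'
from h import *
o,T=st()
snap("pics/s30.png",'scene'); crop("pics/s30.png","pics/s30b.png",270,110,70,80,7.5)
E
```

```text
t 45.65 p [524.  114.4 244.1] w 11.6 F [ 0.3  0.  -0.4] 
j [ 0.15  0.08  1.35 -0.    1.71 -1.66] 
 [[ 0.972  0.003 -0.236]
 [ 0.236 -0.     0.972]
 [ 0.003 -1.    -0.001]]
```

View pics/s30b.png

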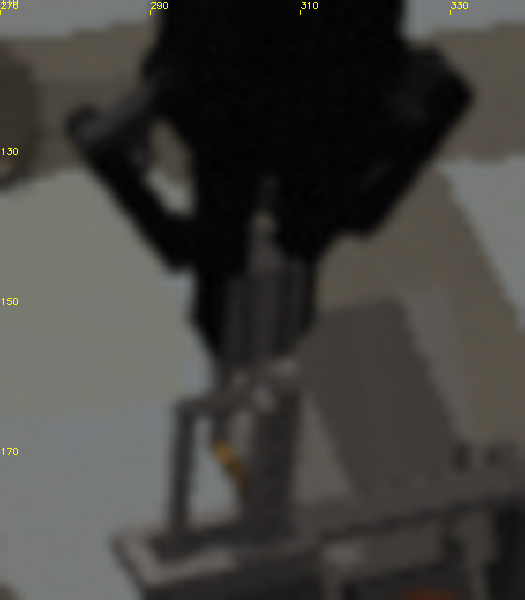

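Request:
{"name": "send_rows", "arguments": {"plan": [{"dp":[0,0,-0.2],"rotation":[0,0,0]},{"dp":[0,0,-0.1],"rotation":[0,0,0]},{"dp":[0,0,0],"rotation":[0,0,0]}]}}

```text
time_s: 45.95
position: [523.6, 114.3, 241.0]
orientation: [-1.564, -0.189, 0.185]
wrist_force: [0.3, 0.3, -1.1]
width: 11.4
```

Request:
{"name": "send_rows", "arguments": {"plan": [{"dp":[0,0,-0.1],"rotation":[0,0,0]},{"dp":[0,0,0],"rotation":[0,0,0]},{"dp":[0,0,0],"rotation":[0,0,0]}]}}

```text
time_s: 46.2
position: [523.6, 114.3, 240.2]
orientation: [-1.564, -0.189, 0.185]
wrist_force: [-0.8, -0.1, -1.3]
width: 11.5
```

Request:
{"name": "send_rows", "arguments": {"plan": [{"dp":[0,0,-0.1],"rotation":[0,0,0]},{"dp":[0,0,0],"rotation":[0,0,0]},{"dp":[0,0,0],"rotation":[0,0,0]}]}}

```text
time_s: 46.45
position: [523.6, 114.3, 239.2]
orientation: [-1.564, -0.189, 0.185]
wrist_force: [-0.4, -0.6, -1.4]
width: 11.1
```

Request:
{"name": "send_rows", "arguments": {"plan": [{"dp":[0,0,0],"rotation":[0,0,0]},{"dp":[0,0,0],"rotation":[0,0,0]},{"dp":[0,0,0],"rotation":[0,0,0]},{"dp":[0,0,0],"rotation":[0,0,0]},{"dp":[0,0,0],"rotation":[0,0,0]},{"dp":[0,0,0],"rotation":[0,0,0]}], "gripper": 0}}

```text
time_s: 46.95
position: [523.6, 114.3, 239.3]
orientation: [-1.564, -0.189, 0.185]
wrist_force: [0.6, 0.3, -0.6]
width: 42.7
```

```bash
python3 - <<'E'
from h import *
o,T=st()
snap("pics/s31.png",'scene'); crop("pics/s31.png","pics/s31b.png",270,110,70,80,7.5)
snap("pics/w31.png"); crop("pics/w31.png","pics/w31b.png",130,120,240,220,2.6)
E
```

```text
t 46.95 p [523.6 114.3 239.3] w 42.7 F [ 0.6  0.3 -0.6] 
j [ 0.15  0.08  1.36 -0.    1.7  -1.66] 
 [[ 0.972  0.002 -0.236]
 [ 0.236 -0.001  0.972]
 [ 0.002 -1.    -0.001]]
```

View pics/s31b.png

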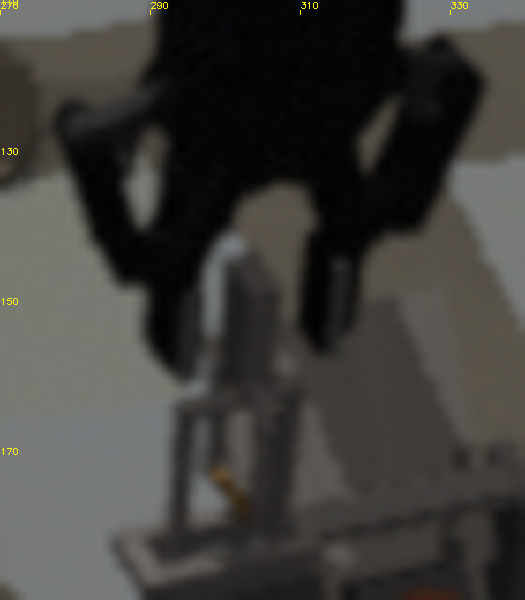

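View pics/w31b.png

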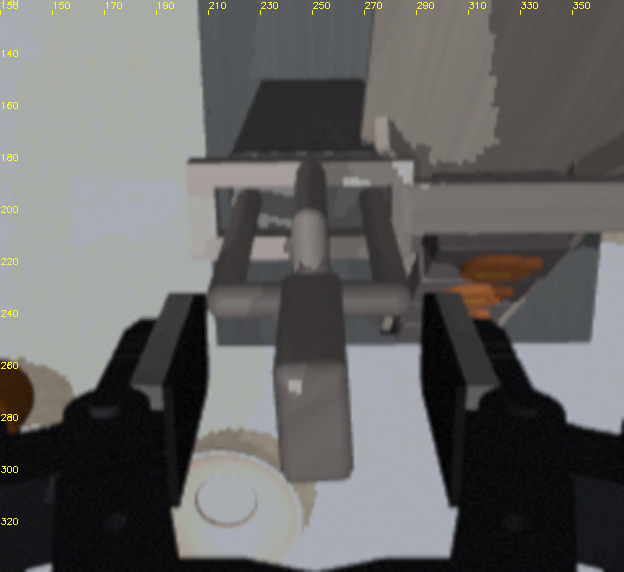

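Hook released and standing on the staple, gate shut. Retreat upward.

Request:
{"name": "send_rows", "arguments": {"plan": [{"dp":[0,0,0.5],"rotation":[0,0,0]},{"dp":[0,0,1],"rotation":[0,0,0]},{"dp":[0,0,2],"rotation":[0,0,0]},{"dp":[0,0,3],"rotation":[0,0,0]},{"dp":[0,0,3],"rotation":[0,0,0]},{"dp":[-1,0,3],"rotation":[0,0,0]},{"dp":[-3,0,0],"rotation":[0,0,0]},{"dp":[-3,0,0],"rotation":[0,0,0]},{"dp":[-3,0,0],"rotation":[0,0,0]},{"dp":[-3,0,0],"rotation":[0,0,0]},{"dp":[0,0,0],"rotation":[0,0,0]},{"dp":[0,0,0],"rotation":[0,0,0]},{"dp":[0,0,0],"rotation":[0,0,0]},{"dp":[0,0,0],"rotation":[0,0,0]},{"dp":[0,0,0],"rotation":[0,0,0]},{"dp":[0,0,0],"rotation":[0,0,0]}]}}

```text
time_s: 48.38
position: [394.2, 114.3, 363.8]
orientation: [-1.564, -0.187, 0.186]
wrist_force: [0.2, 0.2, 0.7]
width: 42.5
```

```bash
python3 - <<'E'
from h import *
o,T=st()
snap("pics/s32.png",'scene'); crop("pics/s32.png","pics/s32b.png",270,120,90,130,4.5)
snap("pics/t32.png",'top'); crop("pics/t32.png","pics/t32b.png",120,120,280,170,2.8)
snap("pics/w32.png"); crop("pics/w32.png","pics/w32b.png",130,100,240,220,2.6)
E
```

```text
t 48.38 p [394.2 114.3 363.8] w 42.5 F [0.2 0.2 0.7] 
j [ 0.19 -0.26  1.43 -0.    1.97 -1.62] 
 [[ 0.972  0.001 -0.236]
 [ 0.236 -0.001  0.972]
 [ 0.001 -1.    -0.001]]
```

View pics/s32b.png

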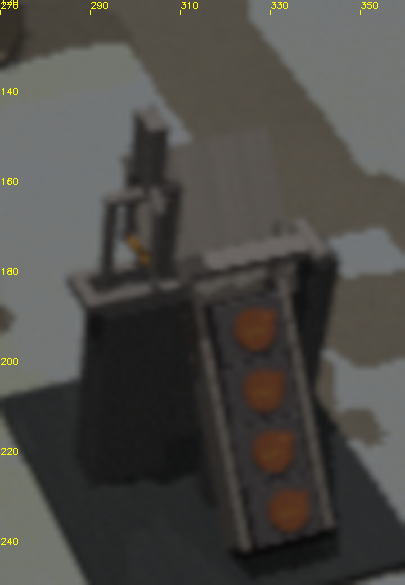

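View pics/t32b.png

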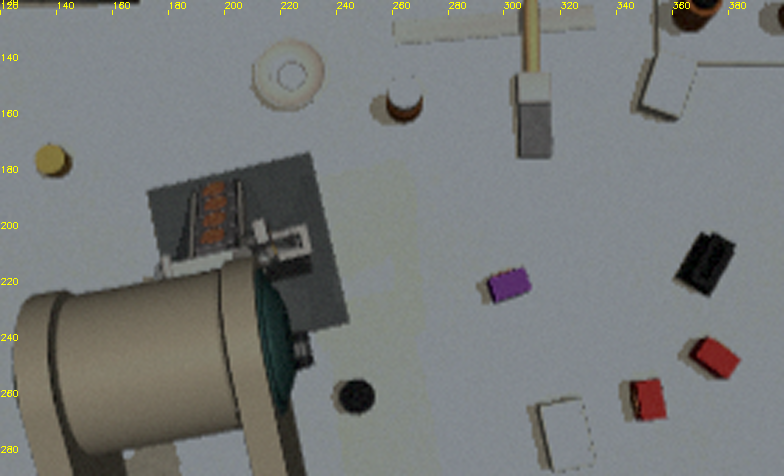

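View pics/w32b.png

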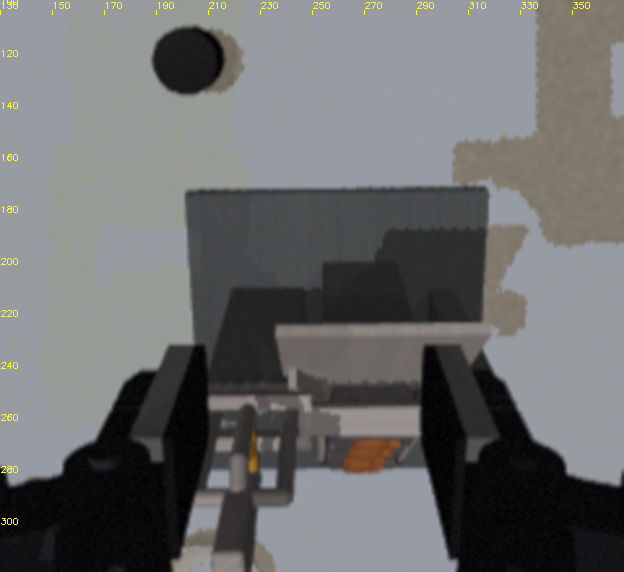

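All as required: four blocks with their finds up, bar closed, hook on the staple with the gate shut, bystanders in place and the arm clear.

```bash
python3 -c "
from cell import r
print(r.hand_in())"
```

```text
the job is handed in; nothing more can be done
None
```

I loaded all four grey blocks into the chute, closed the retaining bar and locked it with the snap hook, then handed the job in at about 48.5 s. `hand_in` gives no verdict, so the result rests on my last checks.

- **Blocks:** the last scene and top pictures show four blocks in the channel, each on its back with its bronze find up, all below the bar.
- **Bar:** it lies level across the chute with its slot round the staple. I judged this from the pictures, as there is no reading of the bar's angle.
- **Hook:** the wrist force fell back to zero as the hook went fully down. The pictures then show the brass gate across the loop's lower end and the staple's top bar inside. After release the hook stood upright on the staple.
- **Other things:** the purple and red look-alikes and the bystanders look where they were in the first pictures. The arm was clear, with a wrist force of 0.7 N or less on each axis.

No check failed. The cameras disagreed by 2 to 7 mm on the chute and staple, so I used the close wrist views. These matched the given sizes, and for the chute floor the contact height as well.

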